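Count along the rack and shelve the repair kit

ROBOT

A 6-joint arm with a two-finger parallel gripper is mounted at the origin on the work surface. World frame = base frame: x ahead of the robot, y to its left, z up, the work surface at z = 0. Lengths are in m, angles in degrees, forces in N, time in s.
With the tool pointing down it reaches from about 0.35 to 0.875 m from the base axis. Payload 4.2 kg.
Tool frame: the origin (TCP) lies midway between the tips of the shut fingers; the grasp point (between the pads) lies 19 mm behind it; z points along the fingers, y is the direction in which the jaws open and shut (so a half turn about z gives the same grasp; the last joint's range is limited). The gripper opens to 87 mm and grips with 3 to 60 N. Pads are 19 mm wide; open, the fingers measure 117 mm over their backs; the gripper's body (75 mm by 190 mm) begins 51 mm behind the grasp point.
Start: joints at [-60.756, 22.042, 0.453, 0, -68.411, -14.817], TCP at [0.156, -0.605, 0.223] pointing down, gripper open.
Joint ranges: [-179.83, 179.83], [-69.29, 118.12], [-61.27, 80.66], [-181.25, 117.63], [-171.15, -9.14], [-177.46, 177.46]. Speed limits (degrees/s): [159.86, 159.86, 180, 180, 180, 180].

INTERFACE

Orientations are given as a 3x3 rotation matrix whose columns are the frame's x, y, z axes.
In Python, from station import sense, capture, calibration, finish_job gives the robot as it stands.
- The arm moves only by the tool carry_out, never from a script. Its argument "commands" is one flat list of numbers, 6 for each row, row after row: the shift along the tool's x, y, z in mm, then the turn, a rotation vector about the tool's x, y, z in rad. A call has 1 to 5 rows; each row shifts and turns the pose as measured when the row begins, along the tool's axes as they then stand; what a row does not reach is not made up. A row lasts 1/8 s, in which the tool goes at most 62.5 mm and 10.7 degrees, less where a joint would pass 70% of its speed; a pose out of reach is approached as far as the arm can. A call is refused whole if a number of a shift passes 62.5 or a number of a turn 0.188, either way. A call with a gripper value outside its range is refused whole. "grip" is the finger opening in mm, from 0 to 87, set as the call begins (left out, the last holds). The fingers move at their own pace and stop on an object; the grip force is fixed at half the most. Time passes only in rows, so rows that do not move let the fingers close. It gives the time, the measured TCP pose, the force and the opening at its end, in the units of the state.
- sense(): the state, without advancing time (a new reading comes with each control period).
- capture(name): name is "scene" or "top"; returns the picture (400x640x3 uint8, red, green, blue); there is no depth.
- calibration(name): a dict with "fx", "fy", "cx", "cy" (pixels), "dist" ([k1, k2, p1, p2, k3] as OpenCV has them; the pictures are not rectified), "rvec" (rotation vector, rad) and "tvec" (3), from world to camera coordinates, as OpenCV has them. Camera axes: x right, y down, z forward; pixel columns grow to the right and rows downward; lengths in m; the calibration is good to about 2 mm. A picture is of the moment at which its call begins. calibration takes no time and is no camera call.
- finish_job(): hands the job in, once; it reports no verdict.
The state is a dict: "time_s": time; "joints": joint angles; "joint_velocities": joint speeds; "effort": joint torques, N m; "tcp_pos": TCP position; "ee_rot": TCP orientation; "wrist_force": force on the tool from outside, world axes, zero at the start; "moment": the same for the moment, N m; "gripper_width": opening from 0.0 (shut) to 1.0 (fully open).
Only numpy, scipy, OpenCV 4.12 (cv2) and the standard library are available. Lean on these libraries where they do the work, as an engineer would, in place of code of your own. Each camera call takes 0.05 s, during which the arm holds its last target.

TASK

With the fingers shut, run a fingertip along the top of the wire rack's blue front rail to count its gaps, starting at the first gap at the end next to the turntable caddy, staying on the rail, and stopping at the third gap (filled gaps count too). Then push the green repair kit across the board, standing on its edge, end first into that third gap until it is fully home against the back bars. Only push it: never grip it, force it, pick it up or tip it over; leave the turntable and everything else where it is and finish clear.

Things in the scene. Friction and masses are not known exactly. Their poses are not given: they have to be found in the camera images.
- rack: steel wire divider rack fixed on the maple board (board top 25 mm above the work surface). Origin on the board, mid-width, in the plane of the dividers' front legs; x points into the gaps (away from the robot), y towards the caddy end, z up. Seven loops of 5 mm wire, 65 mm high, stand at y = +150, +100, +50, 0, -50, -100, -150 mm; the board is bare in the six 45 mm gaps between them.
- rail: flat blue steel rail across the loops' tops at the rack's front: 18 mm wide (x), 316 mm long (y), 5 mm thick. Origin at the centre of its top face, 69.5 mm above the board, 10 mm behind the loops' front legs; axes as the rack's. Above gap 1 (caddy end) y = +125 mm, gap 2 +75, gap 3 +25, gap 4 -25, gap 5 -75, gap 6 -125 (the same y in the rack's frame).
- back_stop (a point): front face of the rack's two back bars (at 15 and 38 mm height) at mid-width: 100 mm behind the rack's origin; axes as the rack's. A case's far end rests here when fully home; its origin is then 40 mm behind the plane of the front legs, and 20 mm of it still sticks out in front of them.
- green_kit: the green hard plastic repair-kit case, 120 mm long (x) x 36 mm thick (y) x 50 mm tall (z), about 0.15 kg, standing on its long edge; origin at the centre of its underside, z up, x lengthwise, +x towards the rack at first. Starts loose on the board 35 to 80 mm in front of the dividers, up to 14 cm to one side of the third gap, turned up to 15 degrees from square. Slides freely on the board.
- yellow_kit: the yellow hard plastic repair-kit case, 120 mm long (x) x 36 mm thick (y) x 50 mm tall (z), about 0.15 kg, standing on its long edge; origin at the centre of its underside, z up, x lengthwise. A bystander, already in the rack (gap 2 or 5).
- grey_kit: the grey hard plastic repair-kit case, 120 mm long (x) x 36 mm thick (y) x 50 mm tall (z), about 0.15 kg, standing on its long edge; origin at the centre of its underside, z up, x lengthwise. A bystander, already in the rack (gap 5 or 2).
- caddy: black base of the turntable caddy, fixed on the board beside the rack's gap 1; origin at the centre of its underside. The white turning tray on it is 244 mm across, its rim 46 mm above the board, with a centre post and a wooden ball, top 152 mm above the board.
- turntable (a joint): angle of the caddy's tray, 0 at the start, rad; turns easily; leave it alone
- brush: red plastic brush, 150 mm long, lying in the caddy tray; bystander; origin at the centre of its underside
- crank_puller: silver aluminium crank puller, about 110 mm long, lying in the caddy tray; bystander; origin at the centre of its underside
- jar: glass jar with dark screw lid, 47 mm across, 54 mm tall, standing in the caddy tray; bystander; origin at the centre of its underside
- grip: black rubber handlebar grip, 38 mm across, 90 mm tall, standing on end in the caddy tray, its top 111 mm above the board; bystander; origin at the centre of its underside
- oil_bottle: chain-oil bottle with red cap, 48 mm across, 125 mm tall, standing on the table just off the board, at the side away from the caddy; bystander; origin at the centre of its underside
Mind the look-alikes: they are no part of the job. Of the things like the green_kit, leave any that is orange; of the rest the larger one is meant.

How it is judged (in metres and radians):
On the way, in this order (a step that is already met when the one before it is completed fails the run):
1. a fingertip touches the rail at the first gap (within about 12 mm of its middle, or nearer the rail's end) (contact force between the fingers and rail above 0.3 N and y of the grasp point in the frame of rack between 0.1125 and 0.17 m), for 0.04 s.
2. still on the rail, it passes the divider between the first and second gaps (contact force between the fingers and rail above 0.3 N and y of the grasp point in the frame of rack between 0.0875 and 0.1125 m), for 0.04 s.
3. it touches the rail at the second gap (contact force between the fingers and rail above 0.3 N and y of the grasp point in the frame of rack between 0.0625 and 0.0875 m), for 0.04 s.
4. it passes the divider between the second and third gaps (contact force between the fingers and rail above 0.3 N and y of the grasp point in the frame of rack between 0.0375 and 0.0625 m), for 0.04 s.
5. it touches the rail at the third gap (contact force between the fingers and rail above 0.3 N and y of the grasp point in the frame of rack between 0.01 and 0.0375 m), for 0.04 s.
6. the green kit is pushed home into the third gap (x of green_kit in the frame of rack above 0.033 m and y of green_kit in the frame of rack between 0.017 and 0.033 m and angle between the x axis of green_kit and the x axis of rack, either way round below 0.12 rad and z of green_kit in the frame of rack below 0.006 m and angle between green_kit's own z axis and vertical below 0.1 rad), for 0.2 s.
At the end, for the whole second after the job is handed in: green kit upright on the board in the third gap from the caddy end, within 7 mm of the back bars, 8 mm of the gap's middle and 0.12 rad of square, at rest; other cases, bottle and caddy load within 20 mm of their starts; turntable turned under 0.1 rad (all of step 6 and linear speed of green_kit below 0.01 m/s and distance of each of brush, crank_puller, jar, grip, oil_bottle, yellow_kit, grey_kit from where it was at the start of the episode below 0.02 m and value of joint turntable between -0.1 and 0.1 rad); the robot touches nothing.
It fails at once if the fingertip runs on past the third gap: it touches the rail more than 12 mm beyond the divider after the third gap (contact force between the fingers and rail above 0.5 N and y of the grasp point in the frame of rack below -0.012 m).
It fails at once if the green kit is lifted more than 8 mm off the board or tipped over (more than 0.3 rad) (height (world z) of green_kit above 0.033 m or angle between green_kit's own z axis and vertical above 0.3 rad).
It fails at once if the green kit is gripped or rammed on its way: the fingers press on it with over 30 N while it is still more than 20 mm from home (contact force between the fingers and green_kit above 30 N and x of green_kit in the frame of rack below 0.02 m).
It fails at once if the turntable is turned more than 0.1 rad (value of joint turntable above 0.1 rad or value of joint turntable below -0.1 rad).
It fails at once if a bystander (other kits, oil bottle, brush, crank puller, jar, grip) is moved more than 20 mm (distance of any of brush, crank_puller, jar, grip, oil_bottle, yellow_kit, grey_kit from where it was at the start of the episode above 0.02 m).
It also fails if it takes over 67 s, if anything falls off the work surface, if the arm or the gripper's body presses on something with over 40 N, if the wrist force passes 120 N, or if a joint passes its speed limit or range.

## Working session

There is one attempt and no reset: what is moved stays moved. The work goes in short steps, Python scripts to look and compute and a tool call to move; the robot and the scene stay as the last step left them, time stands still between calls to the robot, and variables do not carry over. Pictures are saved under pics/ and viewed, and the job is handed in when it is done.

Besides the shell and the picture viewer there is one more tool, called as name(argument=value, ...) on one line, values as JSON. carry_out: Moves the arm, as the interface text tells. Its arguments: {"type":"object","properties":{"commands":{"type":"array"},"grip":{"type":"number"}},"required":["commands"]}

```bash
mkdir -p pics
python3 - <<'E'
from station import *
import cv2
for n in("scene","top"):
    cv2.imwrite(f"pics/{n}0.png",capture(n)[:,:,::-1]); print(n,calibration(n))
print(sense())
E
ls
```

```text
scene {'fx': 494.9732343570594, 'fy': 494.9732343570594, 'cx': 317.42363335305646, 'cy': 204.950345420607, 'dist': array([-0.11821587,  0.        ,  0.        ,  0.        ,  0.        ]), 'rvec': array([ 2.21387769,  0.86937421, -0.36944958]), 'tvec': array([-0.35039314, -0.16528687,  1.52857279])}
top {'fx': 412.9501653894839, 'fy': 412.9501653894839, 'cx': 323.1398446346107, 'cy': 197.58170759597135, 'dist': array([-0.02617382,  0.        ,  0.        ,  0.        ,  0.        ]), 'rvec': array([ 2.10495047, -2.16130044,  0.18052824]), 'tvec': array([-0.01698712,  0.50007007,  1.01433948])}
{'time_s': 0.1, 'joints': array([-6.07557711e+01,  2.20851187e+01,  3.86375839e-01, -2.38383755e-02,
       -6.84092385e+01, -1.48182604e+01]), 'joint_velocities': array([-0.04544964, -0.05689216,  0.17107844,  0.05678545,  0.00639317,
       -0.0579445 ]), 'effort': array([ 6.18031663e-04, -3.91691065e+01,  1.87934375e+01,  4.23186556e+00,
        1.34060482e-02, -7.29618682e-05]), 'tcp_pos': array([ 0.15559956, -0.60476747,  0.22157741]), 'ee_rot': array([[-9.68508536e-01, -2.48979671e-01, -5.83131752e-04],
       [-2.48980330e-01,  9.68506806e-01,  1.83339492e-03],
       [ 1.08289006e-04,  1.92084697e-03, -9.99998149e-01]]), 'wrist_force': array([ 0.76911504, -0.42515087, -0.97842386]), 'moment': array([-0.0501783 ,  0.03461198,  0.01614885]), 'gripper_width': 0.9986812544104345}
pics
```

View pics/scene0.png

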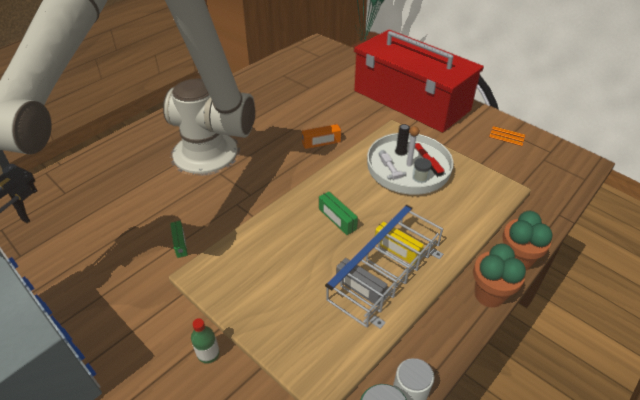

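View pics/top0.png

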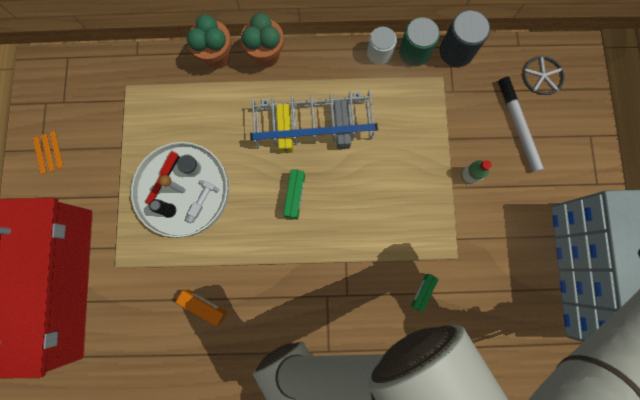

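The pictures show three candidates for the green kit:
- The green case on the board, top (295,194) and scene (338,212).
- A smaller green case off the board, top (425,292) and scene (179,238).
- An orange case, top (200,307) and scene (322,136).

I choose the larger green one, on the board, and will check it in a close crop. Yellow is in gap 2 (top 284,127) and grey in gap 5 (top 343,123). The caddy is at top (180,190).

Run:
```python
import cv2
a=cv2.imread("pics/top0.png")[75:235,230:400]; cv2.imwrite("pics/ct.png",cv2.resize(a,None,fx=4.5,fy=3.7,interpolation=cv2.INTER_CUBIC) if 0 else cv2.resize(a[:150],None,fx=4,fy=4,interpolation=cv2.INTER_CUBIC))
a=cv2.imread("pics/scene0.png")[185:335,300:460]; cv2.imwrite("pics/cs.png",cv2.resize(a,None,fx=4,fy=4,interpolation=cv2.INTER_CUBIC))
```

```text
(no output)
```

View pics/ct.png

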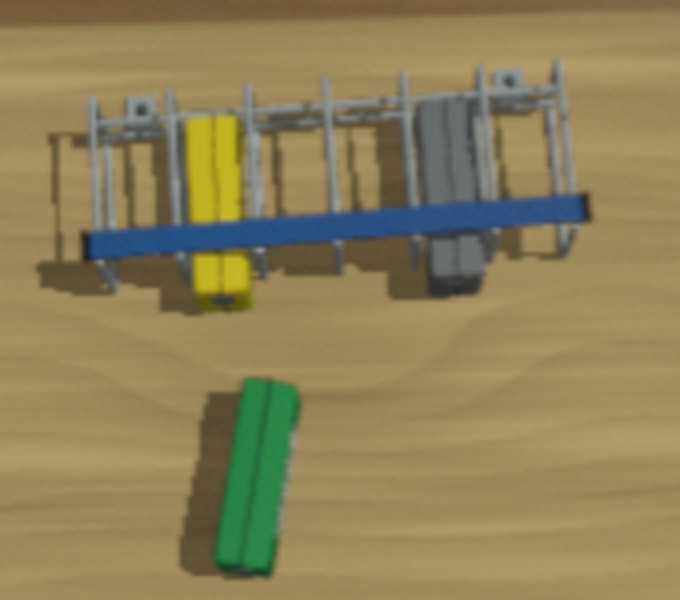

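View pics/cs.png

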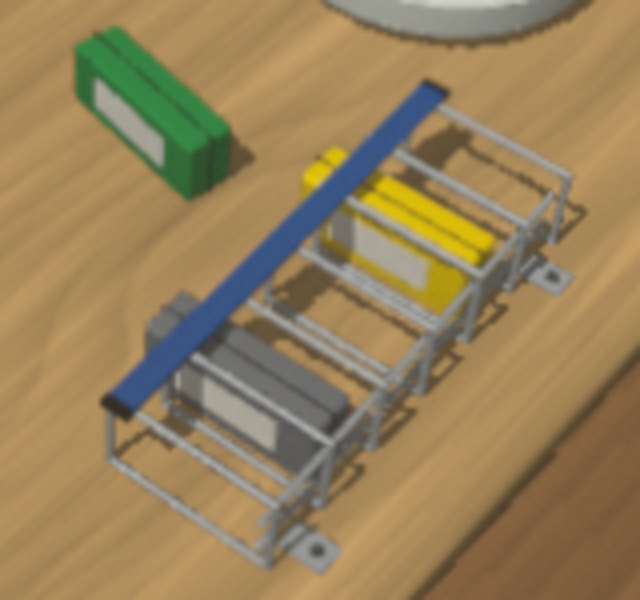

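```bash
cat > h.py <<'E'
import numpy as np, cv2
from station import *
C={n:calibration(n) for n in("scene","top")}
def K(c): return np.array([[c['fx'],0,c['cx']],[0,c['fy'],c['cy']],[0,0,1.]])
def und(n,p): return cv2.undistortPoints(np.array(p,float).reshape(-1,1,2),K(C[n]),C[n]['dist'])[:,0]
def P(n):
    return np.hstack([cv2.Rodrigues(C[n]['rvec'])[0],C[n]['tvec'].reshape(3,1)])
def tri(ps,pt):
    X=cv2.triangulatePoints(P('scene'),P('top'),und('scene',ps).T,und('top',pt).T); return (X[:3]/X[3]).T
def atz(n,p,z):
    R=P(n)[:,:3];t=P(n)[:,3];o=-R.T@t
    d=np.c_[und(n,p),np.ones(len(p))]@R
    return o+d*((z-o[2])/d[:,2])[:,None]
def proj(n,X): return cv2.projectPoints(np.array(X,float).reshape(-1,1,3),C[n]['rvec'],C[n]['tvec'],K(C[n]),C[n]['dist'])[0][:,0]
def uc(p,o): return (np.array(p,float)+.5)/4-.5+np.array(o)
E
python3 - <<'E'
from h import *
T=lambda p:uc(p,(230,75)); S=lambda p:uc(p,(300,185))
for n in C: R=P(n)[:,:3]; print(n,-R.T@P(n)[:,3])
rt=T([(86,246),(588,207)]); rs=S([(436,90),(118,400)])
print(tri(rs,rt)); a=atz('top',rt,.0945);b=atz('scene',rs,.0945);print(a,b)
for X in(a,b): d=X[0]-X[1]; print(np.linalg.norm(d),np.degrees(np.arctan2(d[1],d[0])),(X[0]+X[1])/2)
kt=T([(245,378),(297,385),(272,574),(217,566)]); ks=S([(229,131),(190,152),(77,47),(112,29)])
print(tri(ks,kt)); 
for X in(atz('top',kt,.075),atz('scene',ks,.075)): print(X,X.mean(0))
E
```

```text
scene [ 1.08104759 -0.64102654  0.95239224]
top [ 0.32196526 -0.02778362  1.08388637]
[[ 0.65234623  0.14635598  0.09033985]
 [ 0.66778863 -0.16752747  0.09733797]]
[[ 0.65102398  0.1456899   0.0945    ]
 [ 0.66796814 -0.16882668  0.0945    ]] [[ 0.65437698  0.1424702   0.0945    ]
 [ 0.66711873 -0.16496355  0.0945    ]]
0.31497266681509717 93.08375295611559 [ 0.65949606 -0.01156839  0.0945    ]
0.30769767998043135 92.37329595965826 [ 0.66074786 -0.01124667  0.0945    ]
[[0.56902328 0.04858437 0.06992853]
 [0.5636654  0.01637821 0.07187711]
 [0.44672962 0.03635488 0.07048967]
 [0.45132726 0.06864801 0.06776352]]
[[0.5684253  0.04890898 0.075     ]
 [0.56304175 0.01637826 0.075     ]
 [0.44432959 0.03392971 0.075     ]
 [0.45016987 0.06768704 0.075     ]] [0.50649163 0.041726   0.075     ]
[[0.57149016 0.04376941 0.075     ]
 [0.5654056  0.01388626 0.075     ]
 [0.4515183  0.035277   0.075     ]
 [0.45666794 0.06315638 0.075     ]] [0.5112705  0.03902227 0.075     ]
```

```bash
cat >> h.py <<'E'
def fr(x,y,a,z=.025):
    c,s=np.cos(a),np.sin(a); return lambda L:(np.array(L,float)@np.array([[c,s,0],[-s,c,0],[0,0,1]]))+[x,y,z]
def rackpts(f):
    L=[]
    for y in np.arange(-.15,.151,.05): L.append(f([(0,y,0),(0,y,.065),(.1,y,.065),(.1,y,0)]))
    L.append(f([(.001,.158,.0695),(.019,.158,.0695),(.019,-.158,.0695),(.001,-.158,.0695),(.001,.158,.0695)])); return L
def kitpts(f):
    b=[(-.06,-.018),(.06,-.018),(.06,.018),(-.06,.018),(-.06,-.018)]
    return [f([(*q,z) for q in b]) for z in(0,.05)]
def over(n,img,polys,box,out,s=4):
    x0,y0,x1,y1=box; im=cv2.resize(img[y0:y1,x0:x1,::-1],None,fx=s,fy=s,interpolation=cv2.INTER_CUBIC)
    for pl,col in polys:
        q=(proj(n,pl)-[x0,y0]+.5)*s-.5
        cv2.polylines(im,[np.round(q).astype(np.int32)],False,col,1,cv2.LINE_AA)
    cv2.imwrite(out,im)
E
python3 - <<'E'
from h import *
from scipy.optimize import least_squares
T=lambda p:uc(p,(230,75)); S=lambda p:uc(p,(300,185))
rt=T([(86,246),(588,207)]); rs=S([(436,90),(118,400)])
L=[(.01,.158,.0695),(.01,-.158,.0695)]
kt=T([(245,378),(297,385),(272,574),(217,566)]); ks=S([(229,131),(190,152),(77,47),(112,29)])
M=[(.06,.018,.05),(.06,-.018,.05),(-.06,-.018,.05),(-.06,.018,.05)]
def fit(L,a,b,x0):
    r=least_squares(lambda v:np.r_[(proj('top',fr(*v)(L))-a).ravel(),(proj('scene',fr(*v)(L))-b).ravel()],x0); print(r.x[:2],np.degrees(r.x[2]),r.fun.round(1)); return r.x
r=fit(L,rt,rs,[.65,-.01,.05]); k=fit(M,kt,ks,[.508,.04,-.15])
for n,bx in(("top",(230,75,400,225)),("scene",(300,185,460,335))):
    im=cv2.imread(f"pics/{n}0.png")[:,:,::-1]
    over(n,im,[(p,(0,0,255)) for p in rackpts(fr(*r))]+[(p,(255,0,255)) for p in kitpts(fr(*k))],bx,f"pics/o{n}.png")
print(atz('top',[(180,190),(228,188)],.071), atz('top',[(155,208)],.136),atz('top',[(165,181)],.177))
E
```

```text
[ 0.65001826 -0.01127819] 2.890346761571544 [-0.5 -0.4 -0.1  0.   0.3 -1.4 -0.8  1.2]
[0.50823596 0.04110193] -9.50848042187326 [-0.  -0.8  1.2 -0.6  0.3 -0.7 -0.4 -0.7  1.  -1.3 -0.4 -0.1 -2.1 -0.6
  0.1 -1.9]
[[0.52335956 0.32793416 0.071     ]
 [0.52520567 0.20727586 0.071     ]] [[0.46927706 0.36243508 0.136     ]] [[0.52387122 0.32543422 0.177     ]]
```

View pics/otop.png

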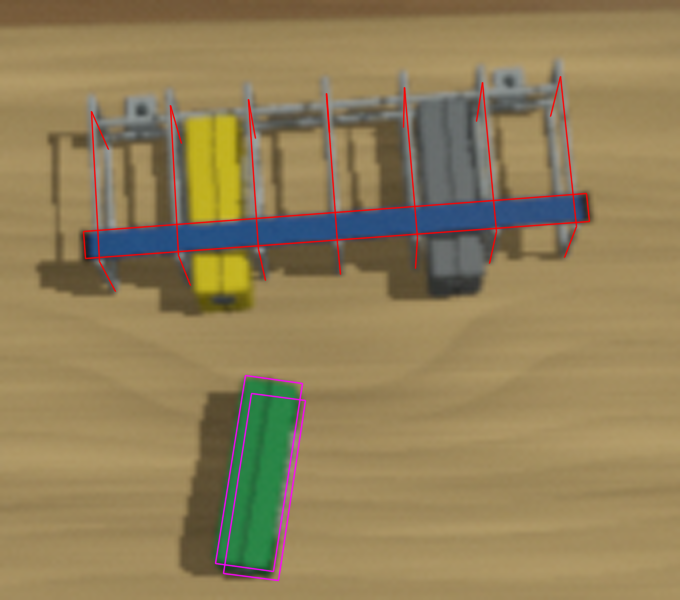

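View pics/oscene.png

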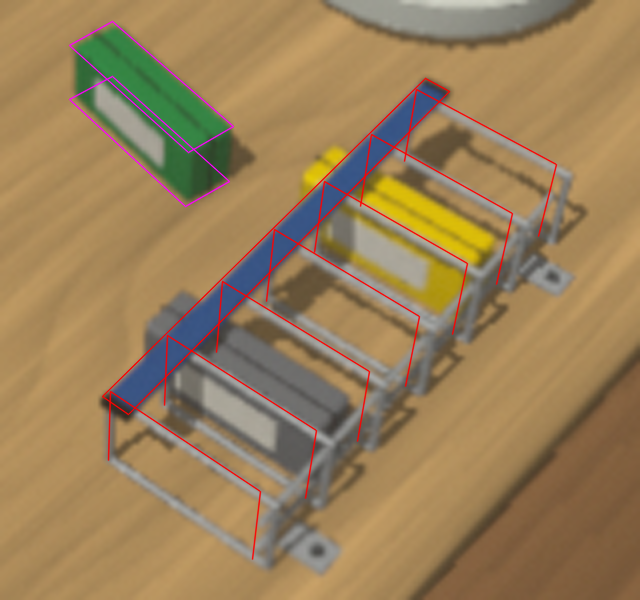

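Measured: the rack origin is at about (0.650,-0.011), yaw 2.9°, and the overlay fits the rail in both views. The green kit is at about (0.508,0.041), yaw about -9°. I'll set up a planner helper and start moving.

```bash
cat > plan.py <<'E'
from h import *
from scipy.spatial.transform import Rotation as Ro
RK=(0.650,-0.0113,np.radians(2.9))
cr,sr=np.cos(RK[2]),np.sin(RK[2])
def r2w(x,y): return np.array([RK[0]+cr*x-sr*y,RK[1]+sr*x+cr*y])
def w2r(p): d=np.array(p[:2])-RK[:2]; return np.array([cr*d[0]+sr*d[1],-sr*d[0]+cr*d[1]])
def Rd(a): # tool down, tool y at world angle a (deg)
    a=np.radians(a); y=np.array([np.cos(a),np.sin(a),0]); z=np.array([0,0,-1.]); return np.c_[np.cross(y,z),y,z]
def plan(way,ss=55,tr=.17):
    """way: list of (pos,angle) ; prints rows"""
    s=sense(); p=s['tcp_pos']; R=s['ee_rot']
    out=[]
    for q,a in way:
        q=np.array(q); Rt=Rd(a); rv=Ro.from_matrix(R.T@Rt).as_rotvec()
        n=int(max(np.ceil(np.linalg.norm(q-p)*1000/ss),np.ceil(np.linalg.norm(rv)/tr),1))
        for i in range(n):
            d=R.T@((q-p)/n)*1000; out.append(np.r_[d,rv/n]); R=R@Ro.from_rotvec(rv/n).as_matrix()
        p=q
    for i,o in enumerate(out): print(i,[round(v) if j<3 else round(v,3) for j,v in enumerate(o)])
def st():
    s=sense(); R=s['ee_rot']; print('t',round(s['time_s'],2),'tcp',s['tcp_pos'].round(4),'rack',w2r(s['tcp_pos']).round(4),'yang',round(np.degrees(np.arctan2(R[1,1],R[0,1])),1),'tilt',R[:,2].round(3),'F',s['wrist_force'].round(2),'w',round(s['gripper_width'],3))
E
python3 - <<'E'
from plan import *
st(); g=r2w(.01,.13); print(g)
plan([((*g,.223),182.9)])
E
```

```text
t 0.1 tcp [ 0.1556 -0.6048  0.2216] rack [-0.5238 -0.5677] yang 104.4 tilt [-0.001  0.002 -1.   ] F [ 0.77 -0.43 -0.98] w 0.999
[0.65341011 0.11903945]
0 [-41, 36, 0, np.float64(0.0), np.float64(0.0), np.float64(-0.086)]
1 [-44, 32, 0, np.float64(0.0), np.float64(0.0), np.float64(-0.086)]
2 [-47, 28, 0, np.float64(0.0), np.float64(0.0), np.float64(-0.086)]
3 [-49, 24, 0, np.float64(0.0), np.float64(0.0), np.float64(-0.086)]
4 [-51, 20, 0, np.float64(0.0), np.float64(0.0), np.float64(-0.086)]
5 [-53, 16, 0, np.float64(0.0), np.float64(0.0), np.float64(-0.086)]
6 [-54, 11, 0, np.float64(0.0), np.float64(0.0), np.float64(-0.086)]
7 [-55, 6, 0, np.float64(0.0), np.float64(0.0), np.float64(-0.086)]
8 [-55, 2, 0, np.float64(0.0), np.float64(0.0), np.float64(-0.086)]
9 [-55, -3, 0, np.float64(0.0), np.float64(0.0), np.float64(-0.086)]
10 [-54, -8, 0, np.float64(0.0), np.float64(0.0), np.float64(-0.086)]
11 [-54, -12, 0, np.float64(0.0), np.float64(0.0), np.float64(-0.086)]
12 [-52, -17, 0, np.float64(0.0), np.float64(0.0), np.float64(-0.086)]
13 [-51, -21, 0, np.float64(0.0), np.float64(0.0), np.float64(-0.086)]
14 [-49, -25, 0, np.float64(0.0), np.float64(0.0), np.float64(-0.086)]
15 [-46, -30, 0, np.float64(0.0), np.float64(0.0), np.float64(-0.086)]
```

carry_out(commands=[-41,36,0,0,0,-0.086,-44,32,0,0,0,-0.086,-47,28,0,0,0,-0.086,-49,24,0,0,0,-0.086,-51,20,0,0,0,-0.086], grip=0)

```text
time_s: 0.72
tcp_pos: [0.3114, -0.375, 0.2182]
ee_rot: [[-0.773, -0.635, -0.004], [-0.635, 0.773, 0.006], [-0.001, 0.007, -1.0]]
wrist_force: [1.6, -0.1, 0.1]
gripper_width: 0.521
```

carry_out(commands=[-53,16,0,0,0,-0.086,-54,11,0,0,0,-0.086,-55,6,0,0,0,-0.086,-55,2,0,0,0,-0.086,-55,-3,0,0,0,-0.086])

```text
time_s: 1.35
tcp_pos: [0.4672, -0.1366, 0.2184]
ee_rot: [[-0.424, -0.906, -0.005], [-0.906, 0.424, 0.007], [-0.004, 0.007, -1.0]]
wrist_force: [1.3, -0.3, -0.2]
gripper_width: 0.019
```

Run:
```python
from plan import *
st(); g=r2w(.01,.13)
plan([((*g,.2),182.9)])
```

```text
t 1.35 tcp [ 0.4672 -0.1366  0.2184] rack [-0.1889 -0.1159] yang 154.9 tilt [-0.005  0.007 -1.   ] F [ 1.35 -0.33 -0.19] w 0.019
0 [-52, -10, 3, np.float64(0.001), np.float64(0.001), np.float64(-0.081)]
1 [-51, -14, 3, np.float64(0.001), np.float64(0.001), np.float64(-0.081)]
2 [-49, -18, 3, np.float64(0.001), np.float64(0.001), np.float64(-0.081)]
3 [-48, -22, 3, np.float64(0.001), np.float64(0.001), np.float64(-0.081)]
4 [-46, -26, 3, np.float64(0.001), np.float64(0.001), np.float64(-0.081)]
5 [-44, -30, 3, np.float64(0.001), np.float64(0.001), np.float64(-0.081)]
```

carry_out(commands=[-52,-10,3,0.001,0.001,-0.081,-51,-14,3,0.001,0.001,-0.081,-49,-18,3,0.001,0.001,-0.081,-48,-22,3,0.001,0.001,-0.081,-46,-26,3,0.001,0.001,-0.081])

```text
time_s: 1.98
tcp_pos: [0.6233, 0.0864, 0.2021]
ee_rot: [[-0.018, -1.0, -0.003], [-1.0, 0.018, 0.0], [-0.0, 0.003, -1.0]]
wrist_force: [1.8, 0.2, -0.4]
gripper_width: 0.004
```

Run:
```python
from plan import *
st(); g=r2w(.01,.13)
plan([((*g,.15),182.9),((*g,.11),182.9)],30)
```

```text
t 1.98 tcp [0.6233 0.0864 0.2021] rack [-0.0217  0.0989] yang 179.0 tilt [-0.003  0.    -1.   ] F [ 1.85  0.17 -0.45] w 0.004
0 [-11, -10, 17, np.float64(0.001), np.float64(0.0), np.float64(-0.023)]
1 [-11, -10, 17, np.float64(0.001), np.float64(0.0), np.float64(-0.023)]
2 [-11, -10, 17, np.float64(0.001), np.float64(0.0), np.float64(-0.023)]
3 [0, 0, 20, np.float64(-0.0), np.float64(0.0), np.float64(0.0)]
4 [0, 0, 20, np.float64(-0.0), np.float64(0.0), np.float64(0.0)]
```

carry_out(commands=[-11,-10,17,0.001,0,-0.023,-11,-10,17,0.001,0,-0.023,-11,-10,17,0.001,0,-0.023,0,0,20,0,0,0,0,0,18,0,0,0])

```text
time_s: 2.6
tcp_pos: [0.6541, 0.122, 0.106]
ee_rot: [[0.056, -0.998, -0.003], [-0.998, -0.056, -0.001], [0.0, 0.003, -1.0]]
wrist_force: [0.2, 0.4, 1.1]
gripper_width: 0.0
```

Run:
```python
from plan import *
st(); g=r2w(.01,.13)
for n,b in(("top",(200,60,400,210)),("scene",(300,100,500,250))): over(n,capture(n),[],b,f"pics/a{n}.png")
st();plan([((*g,.1),182.9)],30)
```

```text
t 2.6 tcp [0.6541 0.122  0.106 ] rack [0.0109 0.1329] yang -176.8 tilt [-0.003 -0.001 -1.   ] F [0.15 0.41 1.09] w 0.0
t 2.7 tcp [0.6526 0.1214 0.1043] rack [0.0093 0.1324] yang -176.8 tilt [-0.008 -0.002 -1.   ] F [-0.55  0.37 -0.1 ] w 0.003
0 [2, -1, 4, np.float64(0.008), np.float64(-0.002), np.float64(0.005)]
```

View pics/ascene.png

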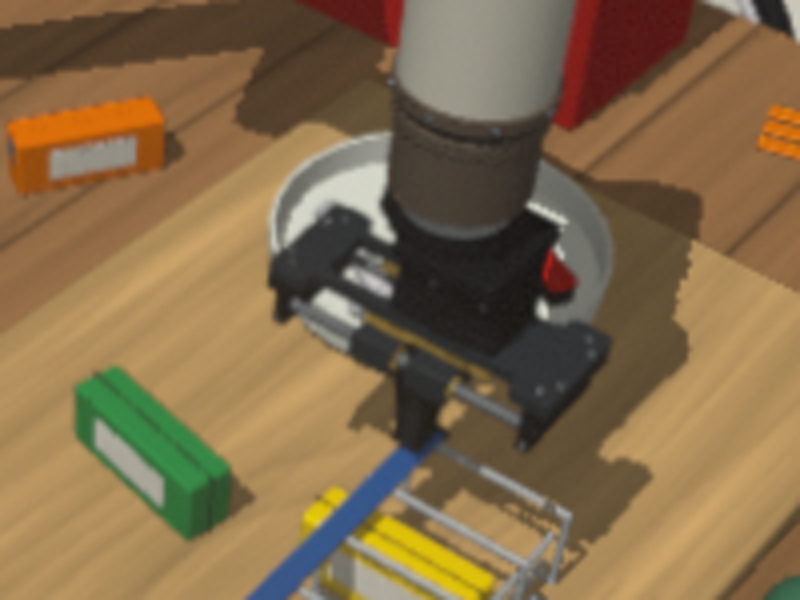

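View pics/atop.png

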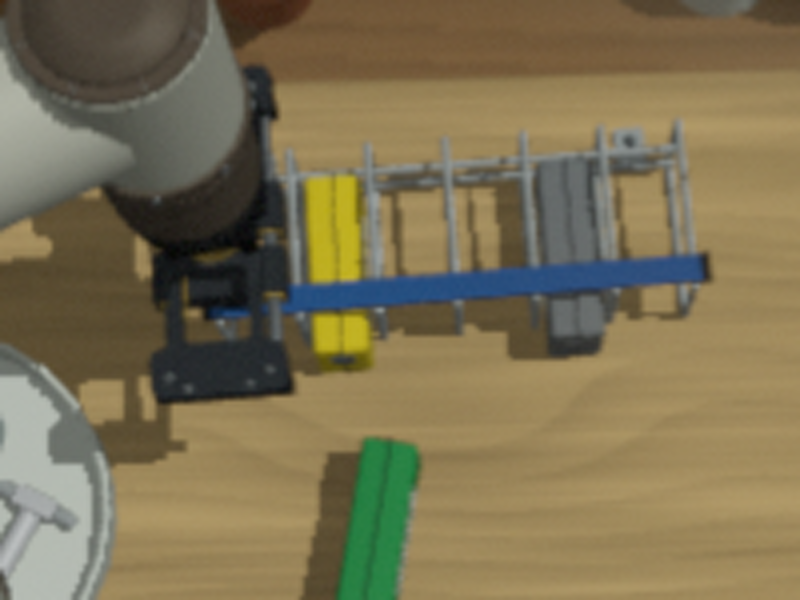

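The shut fingertip is over the rail in gap 1, scene crop (420,445), and the body is clear of the caddy load. I'll descend gently.

carry_out(commands=[2,0,5,0.006,-0.002,0,0,0,3,0,0,0])

```text
time_s: 2.95
tcp_pos: [0.6533, 0.1187, 0.097]
ee_rot: [[0.055, -0.998, 0.0], [-0.998, -0.055, 0.001], [-0.001, -0.0, -1.0]]
wrist_force: [-0.4, 0.4, -0.1]
gripper_width: 0.003
```

carry_out(commands=[0,0,2,0,0,0])

```text
time_s: 3.08
tcp_pos: [0.6536, 0.1186, 0.0956]
ee_rot: [[0.055, -0.998, 0.001], [-0.998, -0.055, 0.001], [-0.001, -0.001, -1.0]]
wrist_force: [0.5, 0.9, 0.1]
gripper_width: 0.007
```

carry_out(commands=[0,0,2,0,0,0])

```text
time_s: 3.2
tcp_pos: [0.6537, 0.1186, 0.095]
ee_rot: [[0.055, -0.998, 0.002], [-0.998, -0.055, 0.001], [-0.001, -0.002, -1.0]]
wrist_force: [-4.2, 1.1, 8.5]
gripper_width: 0.007
```

carry_out(commands=[0,0,2,0,0,0])

```text
time_s: 3.32
tcp_pos: [0.6537, 0.1186, 0.095]
ee_rot: [[0.056, -0.998, 0.002], [-0.998, -0.056, 0.001], [-0.001, -0.003, -1.0]]
wrist_force: [-4.4, -0.4, 8.9]
gripper_width: 0.007
```

Contact at gap 1 with about 9 N. I'll slide along the rail.

carry_out(commands=[8,0,2,0.001,0,0,8,0,2,0,0,0,8,0,2,0,0,0])

```text
time_s: 3.7
tcp_pos: [0.6592, 0.0985, 0.095]
ee_rot: [[0.059, -0.998, 0.017], [-0.998, -0.059, 0.007], [-0.006, -0.017, -1.0]]
wrist_force: [-1.3, 2.6, 5.0]
gripper_width: 0.002
```

```bash
python3 -c "
from plan import *
st()"
```

```text
t 3.7 tcp [0.6592 0.0985 0.095 ] rack [0.0147 0.1092] yang -176.6 tilt [ 0.017  0.007 -1.   ] F [-1.29  2.65  5.05] w 0.002
```

carry_out(commands=[8,3,2,-0.015,0.006,0.005,8,2,2,-0.004,0.001,0.002])

```text
time_s: 3.95
tcp_pos: [0.6589, 0.0845, 0.095]
ee_rot: [[0.054, -0.999, 0.009], [-0.999, -0.054, 0.004], [-0.003, -0.009, -1.0]]
wrist_force: [-0.9, 5.1, 6.7]
gripper_width: 0.009
```

```bash
python3 -c "
from plan import *
st()"
```

```text
t 3.95 tcp [0.6589 0.0845 0.095 ] rack [0.0137 0.0952] yang -176.9 tilt [ 0.009  0.004 -1.   ] F [-0.94  5.14  6.67] w 0.009
```

carry_out(commands=[8,3,2,-0.012,0.004,0,8,3,2,-0.006,0.002,0.001,8,1,2,-0.006,0.002,0])

```text
time_s: 4.32
tcp_pos: [0.6587, 0.0634, 0.095]
ee_rot: [[0.056, -0.998, 0.001], [-0.998, -0.056, 0.0], [-0.0, -0.001, -1.0]]
wrist_force: [-1.0, 4.4, 6.6]
gripper_width: 0.002
```

```bash
python3 -c "
from plan import *
st()"
```

```text
t 4.33 tcp [0.6587 0.0634 0.095 ] rack [0.0125 0.0742] yang -176.8 tilt [ 0.001  0.    -1.   ] F [-1.02  4.36  6.58] w 0.002
```

carry_out(commands=[8,2,2,-0.006,0.002,0,8,2,2,-0.006,0.002,0.002,8,1,2,-0.006,0.002,0.002,8,1,2,-0.006,0.002,0.001])

```text
time_s: 4.82
tcp_pos: [0.6612, 0.0354, 0.095]
ee_rot: [[0.054, -0.999, -0.003], [-0.999, -0.054, -0.001], [0.001, 0.004, -1.0]]
wrist_force: [-0.7, 5.0, 6.5]
gripper_width: 0.004
```

```bash
python3 -c "
from plan import *
st()"
```

```text
t 4.83 tcp [0.6612 0.0354 0.095 ] rack [0.0136 0.046 ] yang -176.9 tilt [-0.003 -0.001 -1.   ] F [-0.67  5.04  6.51] w 0.004
```

carry_out(commands=[8,3,2,-0.002,0,0,8,2,2,-0.004,0.001,0.002,6,1,2,-0.004,0.001,0.001])

```text
time_s: 5.2
tcp_pos: [0.6617, 0.016, 0.095]
ee_rot: [[0.053, -0.999, 0.002], [-0.999, -0.053, 0.001], [-0.001, -0.002, -1.0]]
wrist_force: [-0.9, 4.4, 7.3]
gripper_width: 0.008
```

```bash
python3 -c "
from plan import *
st()"
```

```text
t 5.2 tcp [0.6617 0.016  0.095 ] rack [0.0131 0.0266] yang -176.9 tilt [ 0.002  0.001 -1.   ] F [-0.94  4.41  7.31] w 0.008
```

Steps 1–5 done, with contact held and stopping at y = 0.027 in gap 3. I'll hold one row, then lift straight up.

carry_out(commands=[0,0,2,0,0,0,0,0,-15,0,0,0,0,0,-25,0,0,0,0,0,-25,0,0,0])

```text
time_s: 5.7
tcp_pos: [0.66, 0.0141, 0.1601]
ee_rot: [[0.053, -0.999, -0.004], [-0.999, -0.053, -0.001], [0.001, 0.004, -1.0]]
wrist_force: [0.7, 1.1, -0.0]
gripper_width: 0.009
```

Run:
```python
from plan import *
st(); print('kit',w2r((.5082,.0411)))
g=r2w(-.147,.117)
plan([((*g,.155),182.9),((*g,.045),182.9)],45)
```

```text
t 5.7 tcp [0.66   0.0141 0.1601] rack [0.0113 0.0248] yang -177.0 tilt [-0.004 -0.001 -1.   ] F [ 0.7   1.07 -0.04] w 0.009
kit [-0.13896733  0.05950697]
0 [-18, 32, 1, np.float64(0.001), np.float64(-0.0), np.float64(0.0)]
1 [-18, 32, 1, np.float64(0.001), np.float64(-0.0), np.float64(0.0)]
2 [-18, 32, 1, np.float64(0.001), np.float64(-0.0), np.float64(0.0)]
3 [-18, 32, 1, np.float64(0.001), np.float64(-0.0), np.float64(0.0)]
4 [-18, 32, 1, np.float64(0.001), np.float64(-0.0), np.float64(0.0)]
5 [0, 0, 37, np.float64(0.0), np.float64(0.0), np.float64(-0.0)]
6 [0, 0, 37, np.float64(0.0), np.float64(0.0), np.float64(-0.0)]
7 [0, 0, 37, np.float64(0.0), np.float64(0.0), np.float64(-0.0)]
```

carry_out(commands=[-18,32,0,0.001,0,0,-18,32,0,0.001,0,0,-18,32,0,0.001,0,0,-18,32,0,0,0,0,-18,32,0,0,0,0])

```text
time_s: 6.32
tcp_pos: [0.4951, 0.0954, 0.1641]
ee_rot: [[0.048, -0.999, 0.008], [-0.999, -0.048, -0.001], [0.001, -0.007, -1.0]]
wrist_force: [-0.2, 0.2, -0.1]
gripper_width: 0.004
```

Run:
```python
from plan import *
st(); g=r2w(-.147,.117)
plan([((*g,.10),182.9),((*g,.045),182.9)],30)
```

```text
t 6.33 tcp [0.4951 0.0954 0.1641] rack [-0.1493  0.1144] yang -177.2 tilt [ 0.008 -0.001 -1.   ] F [-0.15  0.21 -0.14] w 0.004
0 [-1, -1, 21, np.float64(-0.002), np.float64(-0.0), np.float64(-0.001)]
1 [-1, -1, 21, np.float64(-0.002), np.float64(-0.0), np.float64(-0.001)]
2 [-1, -1, 21, np.float64(-0.002), np.float64(-0.0), np.float64(-0.001)]
3 [0, 0, 28, np.float64(-0.0), np.float64(0.0), np.float64(0.0)]
4 [0, 0, 28, np.float64(-0.0), np.float64(0.0), np.float64(0.0)]
```

carry_out(commands=[-1,-1,21,-0.002,0,-0.001,-1,-1,21,-0.002,0,-0.001,-1,-1,21,-0.002,0,-0.001,0,0,28,0,0,0,0,0,26,0,0,0])

```text
time_s: 6.95
tcp_pos: [0.4998, 0.0999, 0.0504]
ee_rot: [[0.055, -0.998, 0.012], [-0.998, -0.055, 0.003], [-0.002, -0.012, -1.0]]
wrist_force: [-0.6, 0.1, 0.5]
gripper_width: 0.004
```

Run:
```python
from plan import *
for n,b in(("top",(200,60,400,210)),("scene",(280,100,480,250))): over(n,capture(n),[],b,f"pics/b{n}.png")
st(); g=r2w(-.147,.09)
plan([((*g,.045),182.9)],10)
```

```text
t 7.05 tcp [0.4978 0.099  0.0486] rack [-0.1464  0.1178] yang -176.9 tilt [ 0.006  0.    -1.   ] F [ 0.21  0.03 -0.47] w 0.0
0 [9, 0, 1, np.float64(-0.002), np.float64(-0.0), np.float64(0.001)]
1 [9, 0, 1, np.float64(-0.002), np.float64(-0.0), np.float64(0.001)]
2 [9, 0, 1, np.float64(-0.002), np.float64(-0.0), np.float64(0.001)]
```

View pics/bscene.png

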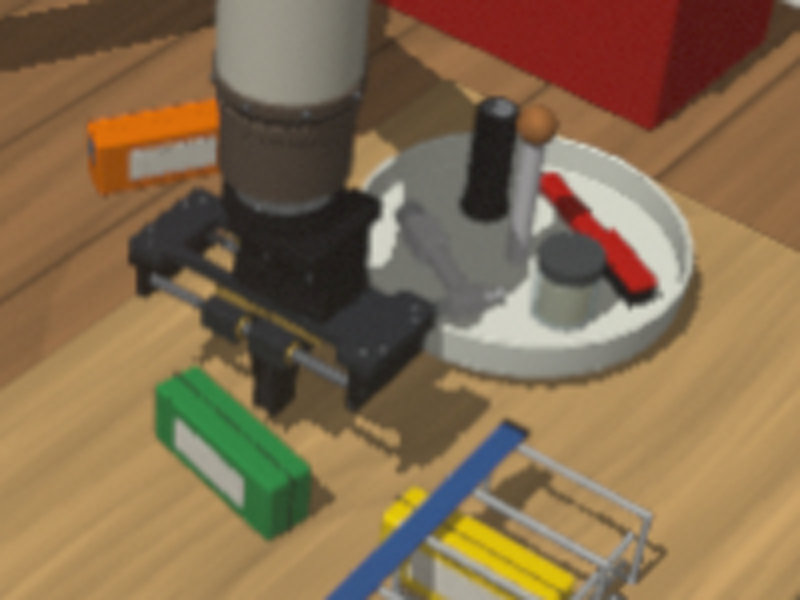

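View pics/btop.png

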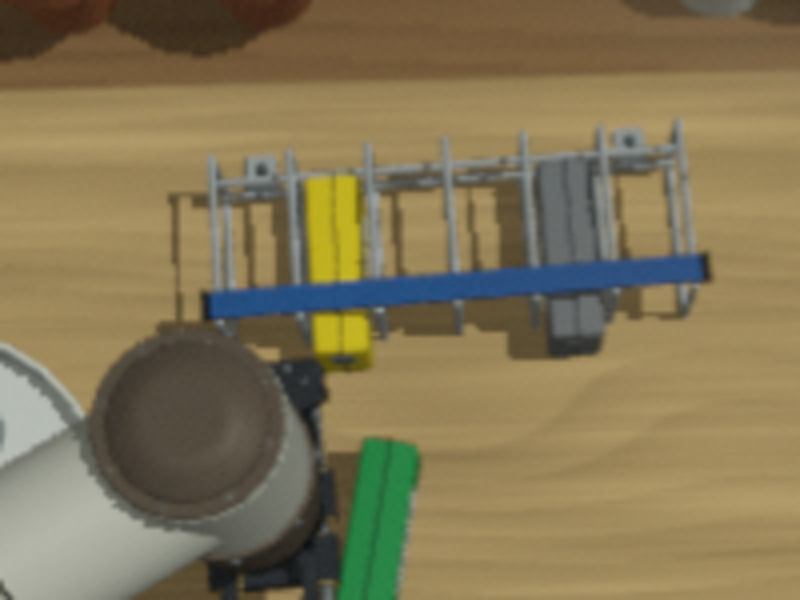

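The finger is beside the kit's caddy-side face, scene crop (272,400), slightly behind its middle, and everything else is clear. I'll push sideways in small rows.

carry_out(commands=[9,0,1,-0.002,0,0,9,0,1,-0.002,0,0,8,0,0,0,0,0,8,0,0,0,0,0])

```text
time_s: 7.55
tcp_pos: [0.5021, 0.0636, 0.05]
ee_rot: [[0.055, -0.998, 0.007], [-0.998, -0.055, 0.002], [-0.002, -0.007, -1.0]]
wrist_force: [0.2, 1.0, -0.2]
gripper_width: 0.007
```

Run:
```python
from plan import *
for n,b in(("top",(200,60,400,210)),("scene",(280,150,480,300))): over(n,capture(n),[],b,f"pics/c{n}.png")
st(); g=r2w(-.147,.0535)
plan([((*g,.045),182.9)],8)
```

```text
t 7.65 tcp [0.5019 0.0634 0.0498] rack [-0.1441  0.0821] yang -176.9 tilt [ 0.007  0.002 -1.   ] F [ 0.15  1.52 -0.04] w 0.007
0 [7, 1, 1, np.float64(-0.002), np.float64(0.0), np.float64(0.001)]
1 [7, 1, 1, np.float64(-0.002), np.float64(0.0), np.float64(0.001)]
2 [7, 1, 1, np.float64(-0.002), np.float64(0.0), np.float64(0.001)]
3 [7, 1, 1, np.float64(-0.002), np.float64(0.0), np.float64(0.001)]
```

View pics/cscene.png

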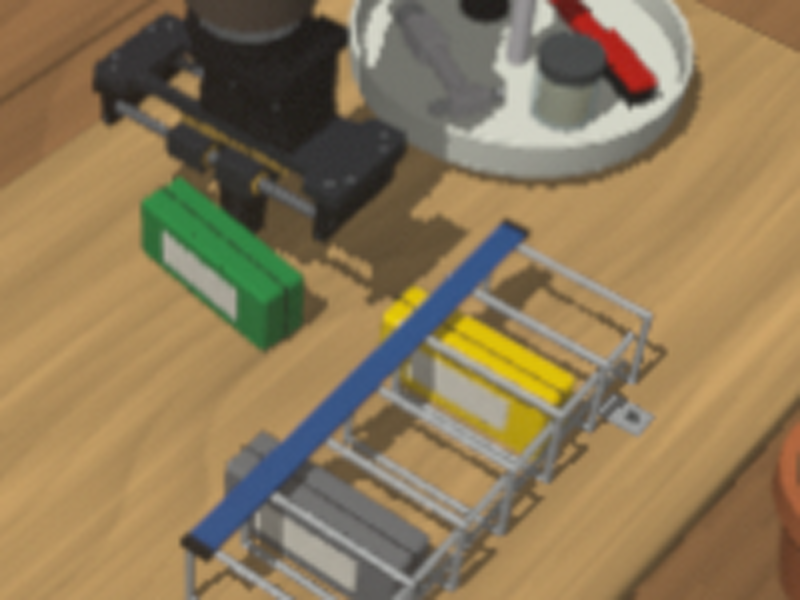

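The finger is touching the kit with about 1.5 N, and the kit is upright and turning. I'll continue.

carry_out(commands=[7,1,1,-0.002,0,0,7,1,1,-0.002,0,0,6,0,0,0,0,0])

```text
time_s: 8.02
tcp_pos: [0.5014, 0.0428, 0.0482]
ee_rot: [[0.055, -0.998, 0.004], [-0.998, -0.055, 0.002], [-0.002, -0.004, -1.0]]
wrist_force: [0.1, 0.4, -0.0]
gripper_width: 0.007
```

Run:
```python
from plan import *
for n,b in(("top",(220,80,400,230)),("scene",(280,150,480,300))): over(n,capture(n),[],b,f"pics/d{n}.png")
st(); g=r2w(-.147,.0535)
plan([((*g,.045),182.9)],8)
```

```text
t 8.12 tcp [0.5014 0.0425 0.0481] rack [-0.1457  0.0612] yang -176.9 tilt [ 0.004  0.002 -1.   ] F [-0.19  0.08  0.99] w 0.009
0 [4, 1, 2, np.float64(-0.002), np.float64(0.001), np.float64(0.002)]
1 [4, 1, 2, np.float64(-0.002), np.float64(0.001), np.float64(0.002)]
```

View pics/dscene.png

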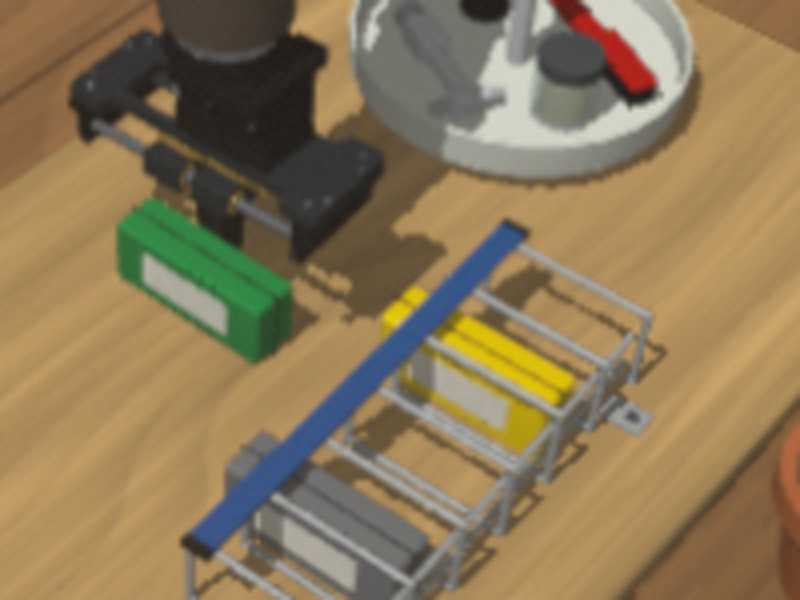

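View pics/dtop.png

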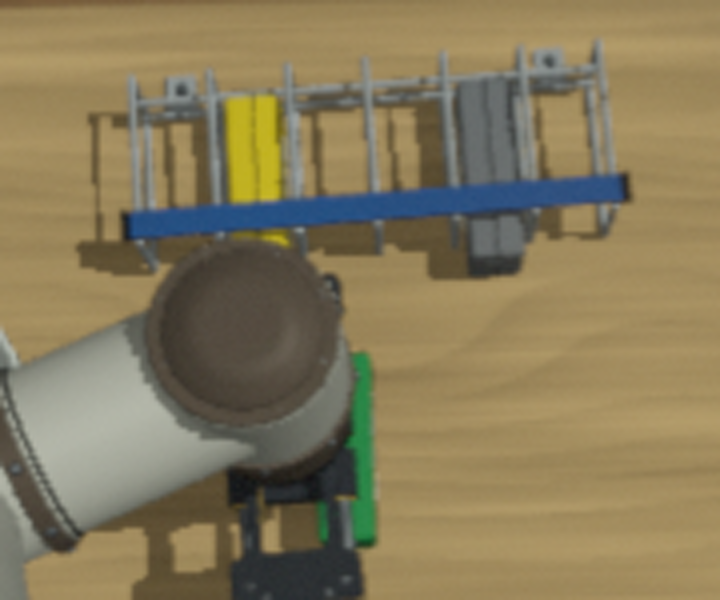

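The kit is now nearly square to the rack, top crop right edge (370,355)–(375,545). Push the last ~7 mm, then back off and measure.

carry_out(commands=[5,1,1,-0.002,0,0.001,5,0,1,-0.002,0,0.001,-10,0,0,0,0,0,-25,0,0,0,0,0])

```text
time_s: 8.62
tcp_pos: [0.4989, 0.0667, 0.0457]
ee_rot: [[0.049, -0.999, -0.001], [-0.999, -0.049, 0.001], [-0.002, 0.001, -1.0]]
wrist_force: [0.7, 1.1, 0.6]
gripper_width: 0.006
```

carry_out(commands=[0,0,-45,0,0,0,0,35,-45,0,0,0,0,50,0,0,0,0,0,50,0,0,0,0])

```text
time_s: 9.12
tcp_pos: [0.3639, 0.0632, 0.1379]
ee_rot: [[0.052, -0.999, -0.001], [-0.999, -0.052, 0.001], [-0.001, 0.001, -1.0]]
wrist_force: [0.4, 0.8, 0.3]
gripper_width: 0.004
```

Run:
```python
from plan import *
for n,b in(("top",(240,80,400,230)),("scene",(290,170,450,320))): over(n,capture(n),[],b,f"pics/e{n}.png")
st()
```

```text
t 9.22 tcp [0.3602 0.0615 0.1373] rack [-0.2858  0.0874] yang -176.9 tilt [-0.005 -0.    -1.   ] F [ 0.69 -0.08 -0.69] w 0.008
```

View pics/escene.png

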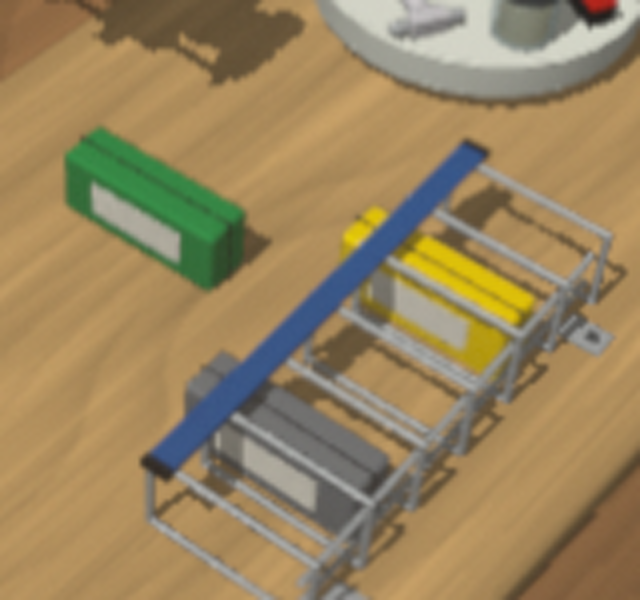

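View pics/etop.png

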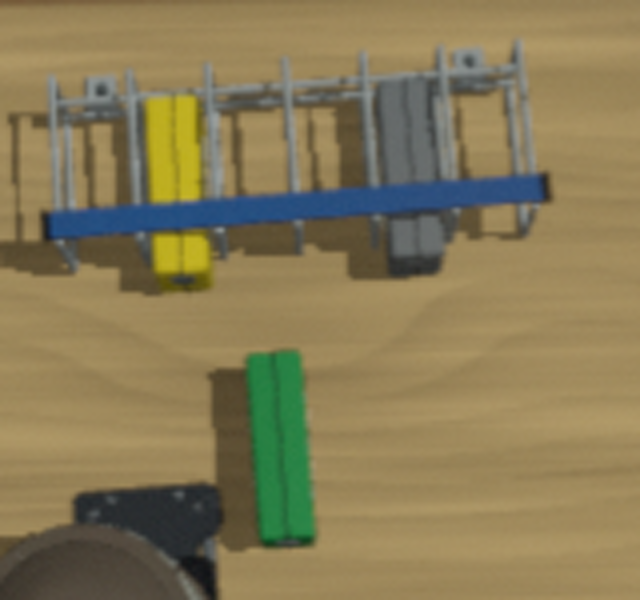

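Nice: the kit is square, top corners in the top crop (248,354),(300,350),(313,542),(261,545). Fitting the pose.

```bash
cat >> plan.py <<'E'
from scipy.optimize import least_squares
M=[(.059,.0165,.049),(.059,-.0165,.049),(-.059,-.0165,.049),(-.059,.0165,.049)]
def kfit(kt,ks):
    f=lambda v:np.r_[(proj('top',fr(*v)(M))-kt).ravel(),(proj('scene',fr(*v)(M))-ks).ravel()]
    r=least_squares(f,[.508,.02,.05]); v=r.x
    print('kit',v[:2].round(4),'rack',w2r(v[:2]).round(4),'rel deg',round(np.degrees(v[2])-2.9,2),r.fun.round(1)); return v
E
python3 - <<'E'
from plan import *
T=lambda p:uc(p,(240,80)); S=lambda p:uc(p,(290,170))
kt=T([(248,354),(300,350),(313,542),(261,545)]);ks=S([(243,212),(212,236),(67,152),(99,130)])
v=kfit(kt,ks)
for X in(atz('top',kt,.074),atz('scene',ks,.074)):
    q=X.mean(0); d=(X[0]+X[1]-X[2]-X[3]); print(w2r(q),np.degrees(np.arctan2(d[1],d[0]))-2.9)
g=r2w(-.24,.025)
plan([((*g,.138),182.9)],40)
E
```

```text
kit [0.5117 0.0029] rack [-0.1374  0.0212] rel deg -0.17 [-0.1  0.3  0.   0.3  0.1 -1.2 -0.2 -1.   0.3 -0.6 -0.3  1.  -0.9 -0.2
 -0.4 -1.7]
[-0.13839217  0.02113543] -0.2720256427981096
[-0.13589376  0.02053368] 0.8376592241170058
0 [31, -23, 0, np.float64(0.002), np.float64(0.0), np.float64(0.001)]
1 [31, -23, 0, np.float64(0.002), np.float64(0.0), np.float64(0.001)]
```

The kit is square but about 4 mm toward -y from the middle of gap 3. I'll nudge it back from the other side.

Run:
```python
from plan import *
g=r2w(-.138,-.035); h=r2w(-.138,-.015)
plan([((*g,.138),182.9),((*g,.045),182.9)],48)
```

```text
0 [31, -37, 0, np.float64(0.001), np.float64(0.0), np.float64(0.001)]
1 [31, -37, 0, np.float64(0.001), np.float64(0.0), np.float64(0.001)]
2 [31, -37, 0, np.float64(0.001), np.float64(0.0), np.float64(0.001)]
3 [31, -37, 0, np.float64(0.001), np.float64(0.0), np.float64(0.001)]
4 [0, 0, 47, np.float64(0.0), np.float64(-0.0), np.float64(0.0)]
5 [0, 0, 47, np.float64(0.0), np.float64(-0.0), np.float64(0.0)]
```

carry_out(commands=[32,-37,0,0.001,0,0,32,-37,0,0.001,0,0,32,-37,0,0.001,0,0,32,-37,0,0,0,0,0,0,0,0,0,0])

```text
time_s: 9.85
tcp_pos: [0.5216, -0.0584, 0.1377]
ee_rot: [[0.062, -0.998, 0.003], [-0.998, -0.062, 0.001], [-0.001, -0.003, -1.0]]
wrist_force: [-0.4, -0.3, 0.1]
gripper_width: 0.004
```

Run:
```python
from plan import *
st()
g=r2w(-.138,-.03)
plan([((*g,.045),182.9)],35)
```

```text
t 9.85 tcp [ 0.5216 -0.0584  0.1377] rack [-0.1307 -0.0406] yang -176.4 tilt [ 0.003  0.001 -1.   ] F [-0.44 -0.26  0.11] w 0.004
0 [-4, 2, 31, np.float64(-0.001), np.float64(0.0), np.float64(0.004)]
1 [-4, 2, 31, np.float64(-0.001), np.float64(0.0), np.float64(0.004)]
2 [-4, 2, 31, np.float64(-0.001), np.float64(0.0), np.float64(0.004)]
```

carry_out(commands=[-3,3,31,-0.001,0,0.004,-3,2,31,-0.001,0,0.004,-3,2,29,-0.001,0,0.004,0,0,0,0,0,0])

```text
time_s: 10.35
tcp_pos: [0.513, -0.0478, 0.0442]
ee_rot: [[0.051, -0.999, -0.002], [-0.999, -0.051, 0.0], [-0.0, 0.002, -1.0]]
wrist_force: [0.0, 0.3, 0.7]
gripper_width: 0.006
```

Run:
```python
from plan import *
st()
g=r2w(-.138,-.01)
plan([((*g,.045),182.9)],35)
```

```text
t 10.35 tcp [ 0.513  -0.0478  0.0442] rack [-0.1386 -0.0295] yang -177.1 tilt [-0.002  0.    -1.   ] F [0.01 0.28 0.68] w 0.006
0 [-20, -1, -1, np.float64(0.002), np.float64(0.0), np.float64(0.0)]
```

carry_out(commands=[-10,0,0,0.001,0,0,-8,0,0,0.001,0,0,0,0,0,0,0,0])

```text
time_s: 10.72
tcp_pos: [0.5141, -0.0273, 0.0475]
ee_rot: [[0.053, -0.999, 0.006], [-0.999, -0.053, 0.001], [-0.001, -0.007, -1.0]]
wrist_force: [-0.3, 0.3, 0.2]
gripper_width: 0.004
```

carry_out(commands=[-3,0,0,0,0,0,-2,0,0,0,0,0])

```text
time_s: 10.98
tcp_pos: [0.5142, -0.0221, 0.0485]
ee_rot: [[0.053, -0.999, 0.008], [-0.999, -0.053, 0.002], [-0.001, -0.008, -1.0]]
wrist_force: [-0.7, -1.4, 0.3]
gripper_width: 0.005
```

Run:
```python
from plan import *
st()
for n,b in(("top",(240,80,400,230)),("scene",(290,170,450,320))): over(n,capture(n),[],b,f"pics/f{n}.png")
```

```text
t 10.97 tcp [ 0.5142 -0.0221  0.0485] rack [-0.1361 -0.0039] yang -177.0 tilt [ 0.008  0.002 -1.   ] F [-0.69 -1.39  0.28] w 0.005
```

View pics/fscene.png

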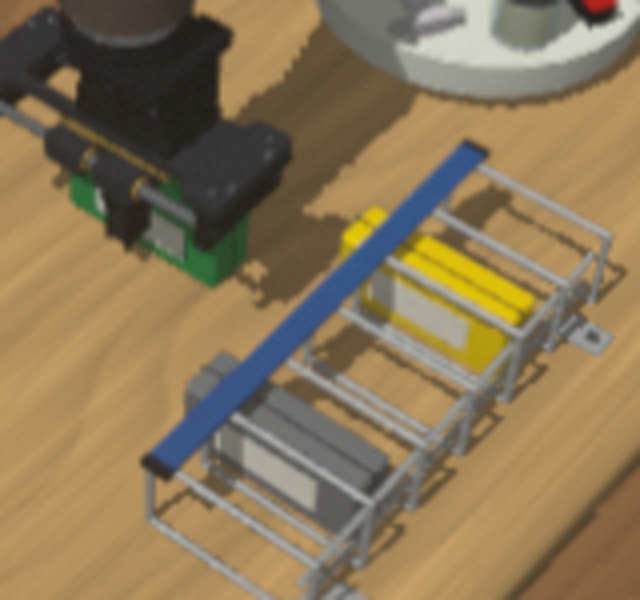

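View pics/ftop.png

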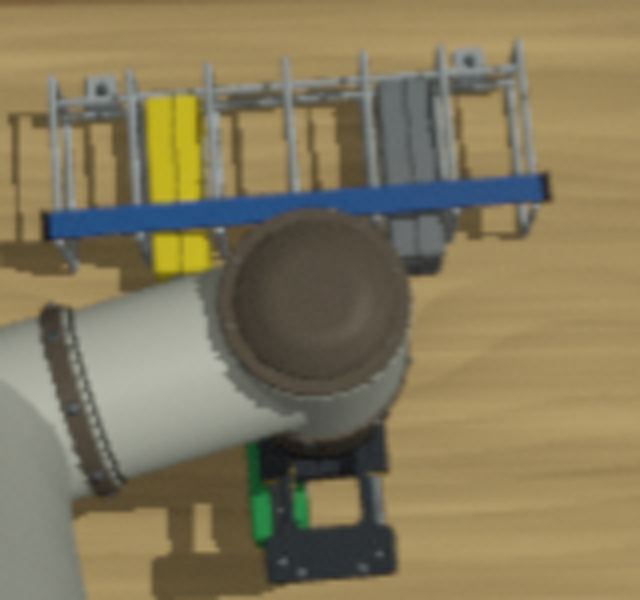

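carry_out(commands=[-2,0,0,-0.004,0,0,-1,0,0,-0.004,0,0,12,0,0,0,0,0,20,0,0,0,0,0])

```text
time_s: 11.58
tcp_pos: [0.516, -0.0515, 0.0482]
ee_rot: [[0.055, -0.998, -0.001], [-0.998, -0.055, 0.001], [-0.001, 0.001, -1.0]]
wrist_force: [-0.5, -1.5, 0.2]
gripper_width: 0.004
```

carry_out(commands=[0,0,-45,0,0,0,0,40,-45,0,0,0,0,50,0,0,0,0,0,30,0,0,0,0,0,0,0,0,0,0])

```text
time_s: 12.2
tcp_pos: [0.3936, -0.0621, 0.1408]
ee_rot: [[0.05, -0.999, -0.0], [-0.999, -0.05, 0.001], [-0.001, 0.0, -1.0]]
wrist_force: [0.2, -0.1, 0.0]
gripper_width: 0.005
```

Run:
```python
from plan import *
for n,b in(("top",(240,80,400,230)),("scene",(290,170,450,320))): over(n,capture(n),[],b,f"pics/g{n}.png")
st()
g=r2w(-.25,.0245)
plan([((*g,.135),92.9)],55)
```

```text
t 12.3 tcp [ 0.3959 -0.0617  0.1409] rack [-0.2563 -0.0375] yang -177.1 tilt [ 0.001  0.001 -1.   ] F [ 0.46 -0.18  0.44] w 0.0
0 [-6, -1, 1, np.float64(0.0), np.float64(0.0), np.float64(0.157)]
1 [-6, 0, 1, np.float64(0.0), np.float64(0.0), np.float64(0.157)]
2 [-6, 1, 1, np.float64(0.0), np.float64(0.0), np.float64(0.157)]
3 [-6, 2, 1, np.float64(0.0), np.float64(0.0), np.float64(0.157)]
4 [-5, 3, 1, np.float64(0.0), np.float64(0.0), np.float64(0.157)]
5 [-5, 4, 1, np.float64(0.0), np.float64(0.0), np.float64(0.157)]
6 [-4, 5, 1, np.float64(0.0), np.float64(0.0), np.float64(0.157)]
7 [-3, 5, 1, np.float64(0.0), np.float64(0.0), np.float64(0.157)]
8 [-3, 6, 1, np.float64(0.0), np.float64(0.0), np.float64(0.157)]
9 [-2, 6, 1, np.float64(0.0), np.float64(0.0), np.float64(0.157)]
```

View pics/gscene.png

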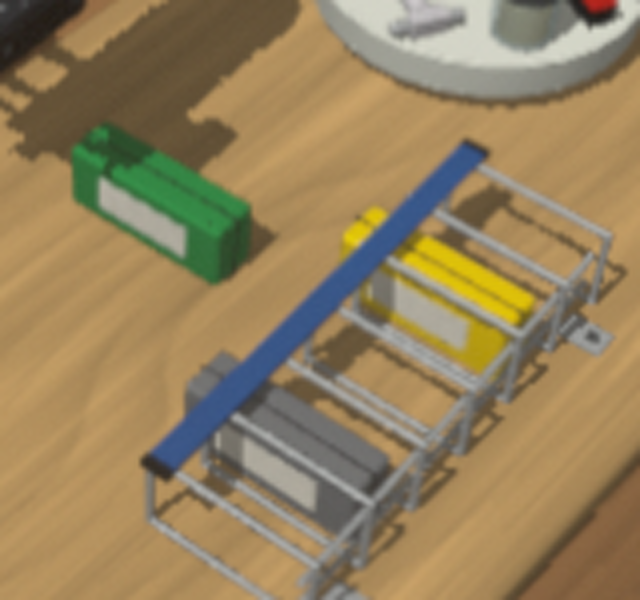

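View pics/gtop.png

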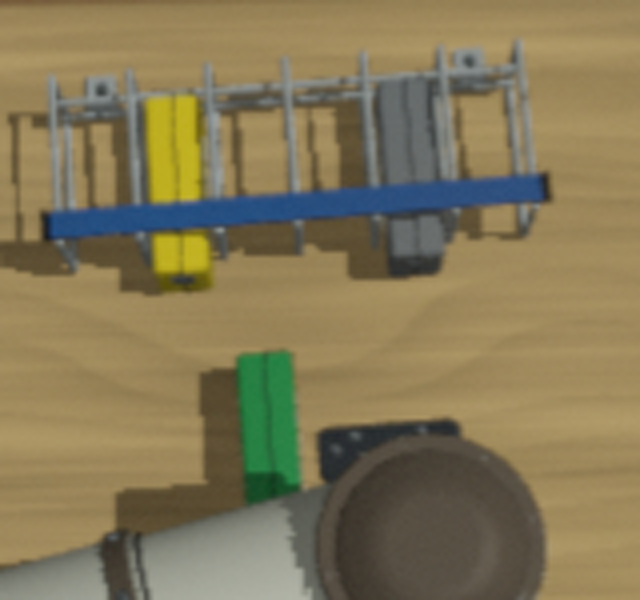

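The kit is now within about 2 mm of gap 3's middle and square, top crop front corners (237,355),(291,351). Next I go behind it with the wide finger side across.

carry_out(commands=[-6,1,0,0,0,0.157,-6,2,0,0,0,0.157,-7,2,0,0,0,0.157,-6,3,0,0,0,0.157,-5,4,0,0,0,0.157])

```text
time_s: 12.92
tcp_pos: [0.3995, -0.0282, 0.1402]
ee_rot: [[-0.69, -0.723, 0.001], [-0.723, 0.69, 0.0], [-0.001, -0.001, -1.0]]
wrist_force: [0.6, -0.2, 0.7]
gripper_width: 0.009
```

carry_out(commands=[-5,5,0,0,0,0.157,-4,6,0,0,0,0.157,-3,6,0,0,0,0.157,-3,6,0,0,0,0.157,-2,6,0,0,0,0.157])

```text
time_s: 13.55
tcp_pos: [0.4079, 0.008, 0.1389]
ee_rot: [[-1.0, 0.003, 0.001], [0.003, 1.0, -0.001], [-0.001, -0.001, -1.0]]
wrist_force: [0.1, -0.2, -0.0]
gripper_width: 0.005
```

Run:
```python
from plan import *
st()
g=r2w(-.24,.0255)
plan([((*g,.09),92.9),((*g,.045),92.9)],30)
```

```text
t 13.55 tcp [0.4079 0.008  0.1389] rack [-0.2408  0.0315] yang 89.8 tilt [ 0.001 -0.001 -1.   ] F [ 0.11 -0.25 -0.03] w 0.005
0 [-1, -3, 24, np.float64(-0.001), np.float64(0.0), np.float64(-0.027)]
1 [0, -3, 24, np.float64(-0.001), np.float64(0.0), np.float64(-0.027)]
2 [0, 0, 23, np.float64(-0.0), np.float64(0.0), np.float64(0.0)]
3 [0, 0, 23, np.float64(-0.0), np.float64(0.0), np.float64(0.0)]
```

carry_out(commands=[0,-3,24,0,0,-0.027,0,-3,24,0,0,-0.027,0,0,23,0,0,0,0,0,22,0,0,0,0,0,0,0,0,0])

```text
time_s: 14.18
tcp_pos: [0.4165, 0.0039, 0.0422]
ee_rot: [[-0.999, -0.052, 0.004], [-0.052, 0.999, -0.001], [-0.004, -0.002, -1.0]]
wrist_force: [1.0, 0.5, 1.0]
gripper_width: 0.005
```

Run:
```python
from plan import *
for n,b in(("top",(240,80,400,230)),("scene",(280,150,440,300))): over(n,capture(n),[],b,f"pics/i{n}.png")
st()
g=r2w(-.215,.0255)
plan([((*g,.045),92.9)],10)
```

```text
t 14.28 tcp [0.4177 0.0044 0.0437] rack [-0.2312  0.0274] yang 93.0 tilt [ 0.008  0.    -1.   ] F [ 0.68 -0.87  0.23] w 0.004
0 [-8, -1, -1, np.float64(-0.0), np.float64(0.004), np.float64(0.001)]
1 [-8, -1, -1, np.float64(-0.0), np.float64(0.004), np.float64(0.001)]
```

View pics/iscene.png

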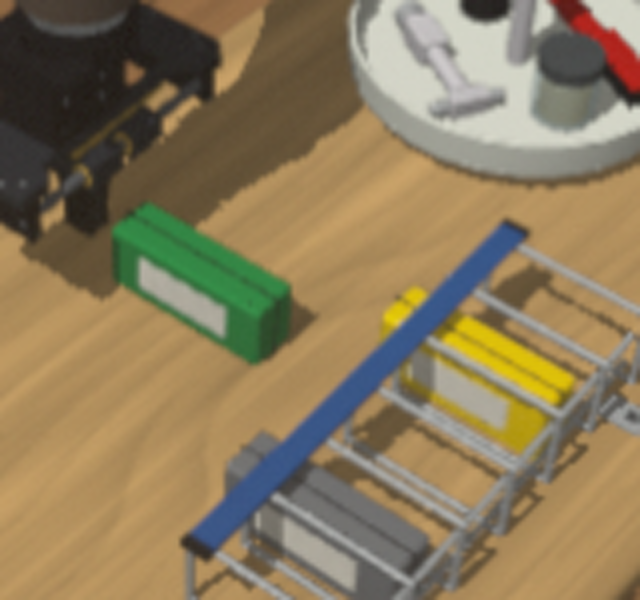

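View pics/itop.png

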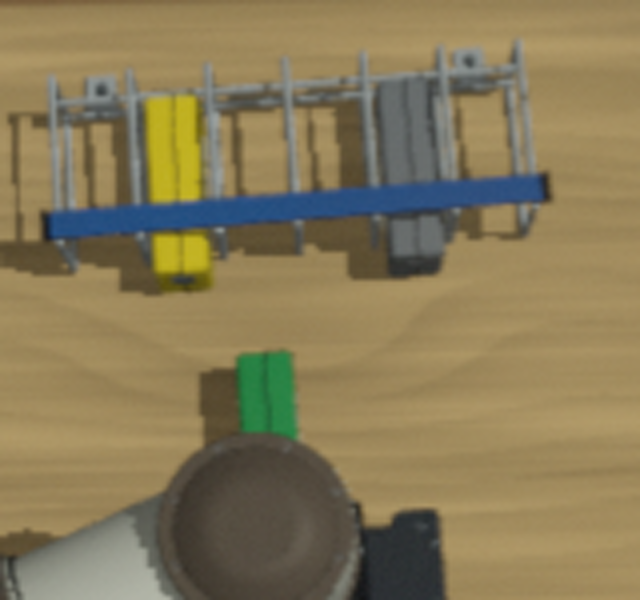

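carry_out(commands=[-10,-1,0,0,0.003,0,-10,-1,0,0,0.002,0,-8,0,0,0,0,0,-10,0,0,0,0,0,-10,0,0,0,0,0])

```text
time_s: 14.9
tcp_pos: [0.4706, 0.0054, 0.0464]
ee_rot: [[-0.999, -0.053, 0.007], [-0.053, 0.999, 0.001], [-0.007, 0.001, -1.0]]
wrist_force: [0.0, -1.0, -0.6]
gripper_width: 0.005
```

Run:
```python
from plan import *
for n,b in(("top",(240,80,400,230)),("scene",(290,170,450,320))): over(n,capture(n),[],b,f"pics/j{n}.png")
st()
g=r2w(-.155,.0255)
plan([((*g,.045),92.9)],10)
```

```text
t 15.0 tcp [0.4716 0.0057 0.0464] rack [-0.1774  0.026 ] yang 93.1 tilt [ 0.008  0.002 -1.   ] F [-0.74 -0.22 -0.71] w 0.001
0 [-7, 0, 1, np.float64(0.0), np.float64(0.003), np.float64(0.001)]
1 [-7, 0, 1, np.float64(0.0), np.float64(0.003), np.float64(0.001)]
2 [-7, 0, 0, np.float64(0.0), np.float64(0.003), np.float64(0.001)]
```

View pics/jscene.png

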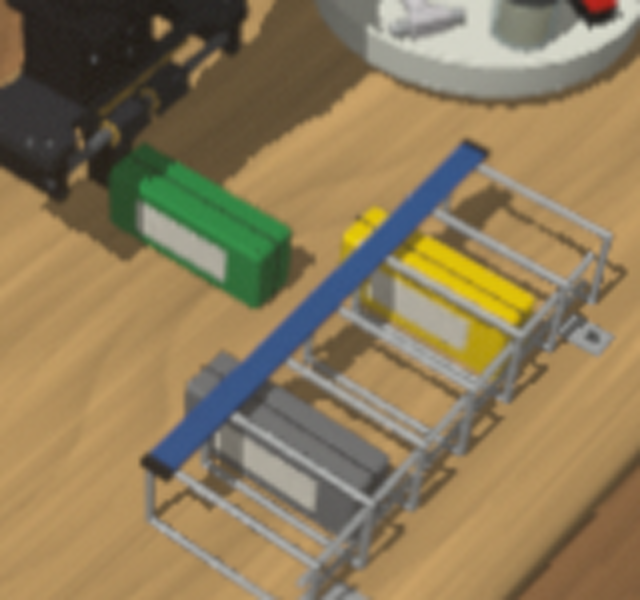

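View pics/jtop.png

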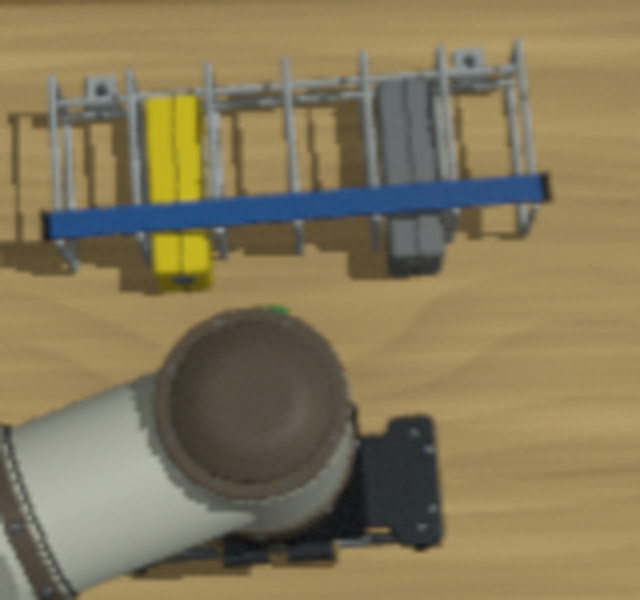

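```bash
cat >> plan.py <<'E'
def sfit(ks,n='scene',L=M):
    ks=np.array(ks); f=lambda v:(proj(n,fr(*v)(L))-ks).ravel()
    r=least_squares(f,[.55,.02,.05]); v=r.x
    print(n,'rack',w2r(v[:2]).round(4),'rel deg',round(np.degrees(v[2])-2.9,2),r.fun.round(1)); return v
E
python3 - <<'E'
from plan import *
S=lambda p:uc(p,(290,170))
print('e');sfit(S([(243,212),(212,236),(67,152),(99,130)]))
print('j');sfit(S([(290,230),(260,258),(112,175),(146,147)]))
print('yellow');sfit(S([(532,296),(485,330),(346,242),(376,210)]))
r=fr(*RK)
im=cv2.imread("pics/jscene.png")
for pts in (kitpts(lambda L:r(np.array(L)+[-.104,.025,0]))):
    q=(proj('scene',pts)-[290,170]+.5)*4-.5; cv2.polylines(im,[q.astype(np.int32)],False,(255,0,255),1)
for pts in (kitpts(lambda L:r(np.array(L)+[.04,.025,0]))):
    q=(proj('scene',pts)-[290,170]+.5)*4-.5; cv2.polylines(im,[q.astype(np.int32)],False,(0,0,255),1)
for pts in (kitpts(lambda L:r(np.array(L)+[.04,.075,0]))):
    q=(proj('scene',pts)-[290,170]+.5)*4-.5; cv2.polylines(im,[q.astype(np.int32)],False,(0,0,255),1)
cv2.imwrite("pics/jo.png",im)
E
```

```text
e
scene rack [-0.1361  0.0207] rel deg 0.04 [ 0.7 -0.3  0.1  1.3 -0.6  0.2 -0.2 -1.3]
j
scene rack [-0.1033  0.0258] rel deg 0.12 [ 1.   0.3  0.3  1.1 -0.6 -0.7 -0.7 -0.9]
yellow
scene rack [0.0373 0.0715] rel deg -3.37 [-0.4  1.9  3.1  1.3 -1.9 -2.3 -0.9 -1.5]
```

View pics/jo.png

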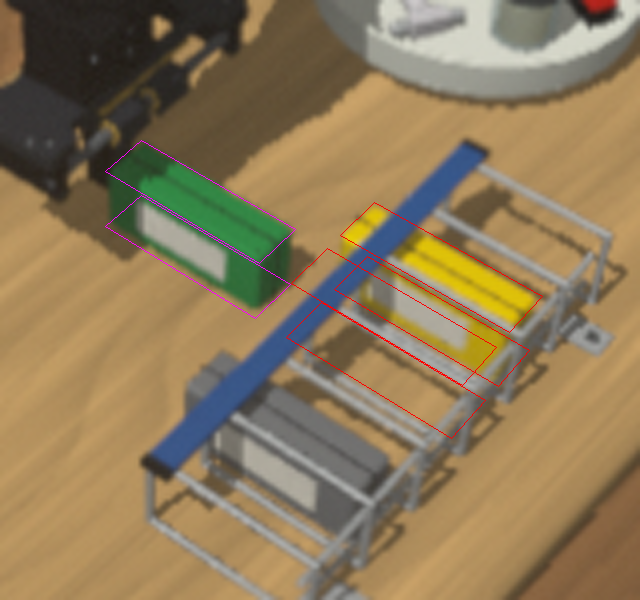

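The kit is at rack (-0.103, 0.026), square, on line with gap 3. I'll continue.

carry_out(commands=[-10,0,0,0,0.003,0.001,-10,0,0,0,0.003,0.001,-10,0,0,0,0.002,0,-10,0,0,0,0.002,0,-10,0,0,0,0,0])

```text
time_s: 15.62
tcp_pos: [0.5233, 0.0081, 0.0463]
ee_rot: [[-0.999, -0.051, -0.005], [-0.051, 0.999, 0.0], [0.005, 0.001, -1.0]]
wrist_force: [-1.3, -0.2, 1.1]
gripper_width: 0.009
```

Run:
```python
from plan import *
for n,b in(("top",(240,80,400,230)),("scene",(290,170,450,320))): over(n,capture(n),[],b,f"pics/k{n}.png")
st()
```

```text
t 15.72 tcp [0.5244 0.0084 0.0464] rack [-0.1244  0.026 ] yang 93.0 tilt [-0.003  0.001 -1.   ] F [-0.65  0.48 -0.76] w 0.004
```

View pics/kscene.png

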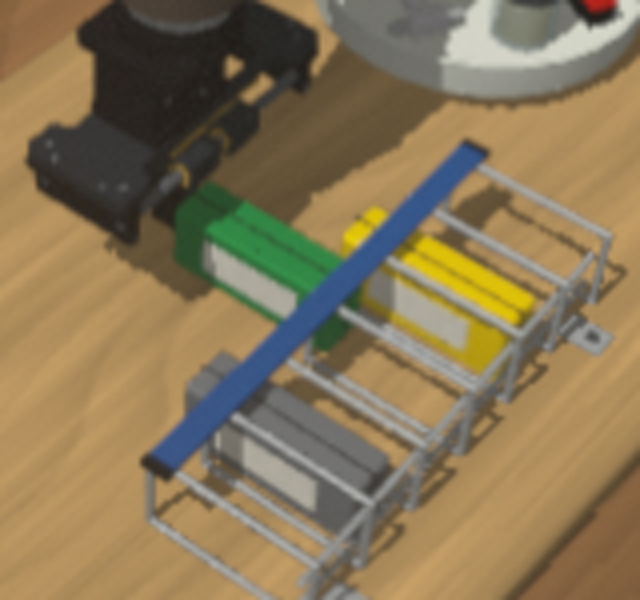

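View pics/ktop.png

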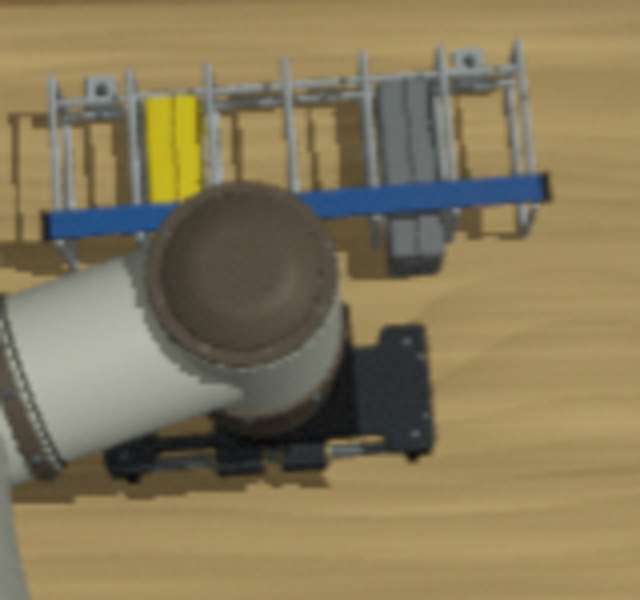

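The nose is at the front legs, scene crop (335,345), entering cleanly between the gap-3 dividers with low force. I'll continue with force checks.

carry_out(commands=[-8,0,0,0,0,0,-8,0,0,0,0,0,-8,0,0,0,0,0])

```text
time_s: 16.1
tcp_pos: [0.5487, 0.0095, 0.0462]
ee_rot: [[-0.999, -0.052, -0.004], [-0.052, 0.999, 0.001], [0.004, 0.001, -1.0]]
wrist_force: [-0.0, 0.4, 1.0]
gripper_width: 0.002
```

carry_out(commands=[-8,0,0,0,0,0,-8,0,0,0,0,0,-8,0,0,0,0,0])

```text
time_s: 16.48
tcp_pos: [0.5742, 0.0108, 0.0461]
ee_rot: [[-0.999, -0.052, -0.005], [-0.052, 0.999, 0.0], [0.005, 0.001, -1.0]]
wrist_force: [-1.1, 0.1, 1.3]
gripper_width: 0.006
```

Run:
```python
from plan import *
for n,b in(("top",(240,80,400,230)),("scene",(290,170,450,320))): over(n,capture(n),[],b,f"pics/l{n}.png")
st()
```

```text
t 16.57 tcp [0.5752 0.0109 0.0461] rack [-0.0736  0.026 ] yang 93.0 tilt [-0.003  0.001 -1.   ] F [ 0.06 -0.59 -0.32] w 0.006
```

View pics/lscene.png

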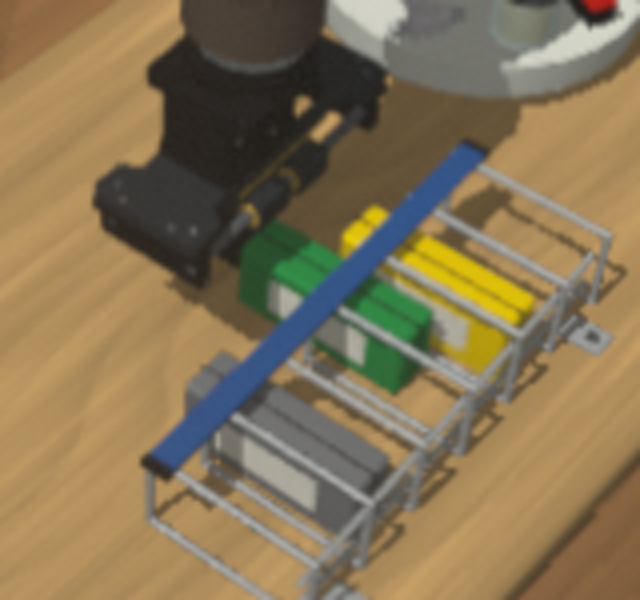

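The kit is about 60 mm in, straight, with no resistance. About 40 mm to go.

carry_out(commands=[-8,0,0,0,0,0,-8,0,0,0,0,0,-8,0,0,0,0,0])

```text
time_s: 16.95
tcp_pos: [0.5998, 0.0122, 0.0459]
ee_rot: [[-0.999, -0.052, -0.004], [-0.052, 0.999, 0.001], [0.004, 0.001, -1.0]]
wrist_force: [-0.8, -0.4, 0.6]
gripper_width: 0.01
```

carry_out(commands=[-6,0,0,0,0,0,-4,0,0,0,0,0])

```text
time_s: 17.2
tcp_pos: [0.6107, 0.0127, 0.0458]
ee_rot: [[-0.999, -0.052, -0.004], [-0.052, 0.999, 0.0], [0.004, 0.001, -1.0]]
wrist_force: [-1.9, -0.0, 0.5]
gripper_width: 0.004
```

carry_out(commands=[-3,0,0,0,0,0,-3,0,0,0,0,0])

```text
time_s: 17.45
tcp_pos: [0.617, 0.013, 0.0458]
ee_rot: [[-0.999, -0.052, -0.005], [-0.052, 0.999, 0.0], [0.005, 0.001, -1.0]]
wrist_force: [-1.0, 0.8, 0.9]
gripper_width: 0.004
```

carry_out(commands=[-2,0,0,0,0,0])

```text
time_s: 17.58
tcp_pos: [0.6178, 0.013, 0.0456]
ee_rot: [[-0.999, -0.051, -0.008], [-0.051, 0.999, 0.0], [0.008, 0.0, -1.0]]
wrist_force: [-6.1, 1.3, 4.5]
gripper_width: 0.007
```

carry_out(commands=[-2,0,0,0,0,0])

```text
time_s: 17.7
tcp_pos: [0.6177, 0.0128, 0.0454]
ee_rot: [[-0.999, -0.051, -0.012], [-0.051, 0.999, -0.001], [0.012, 0.0, -1.0]]
wrist_force: [-7.0, 1.6, 5.4]
gripper_width: 0.004
```

Run:
```python
from plan import *
for n,b in(("top",(240,80,400,230)),("scene",(290,170,450,320))): over(n,capture(n),[],b,f"pics/m{n}.png")
st()
```

```text
t 17.8 tcp [0.6177 0.0128 0.0454] rack [-0.031   0.0257] yang 92.9 tilt [-0.012 -0.001 -1.   ] F [-6.43  0.24  2.86] w 0.003
```

View pics/mscene.png

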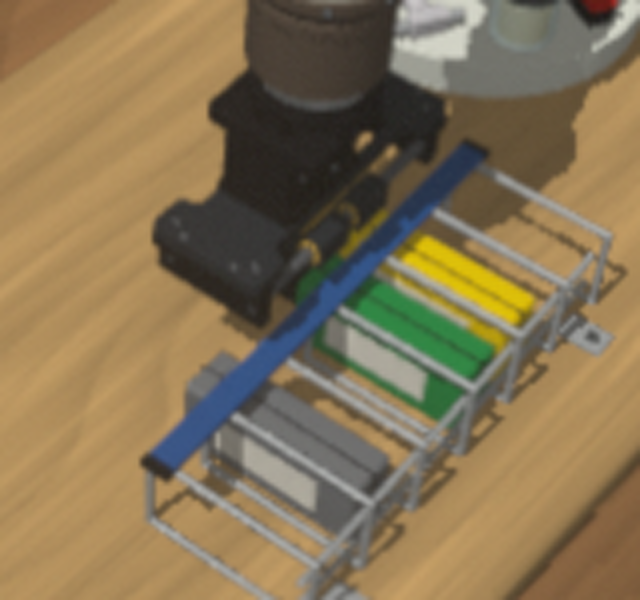

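The kit has stopped against the back bars, with about 7 N resistance and no advance. I'll back straight off, rise and check.

carry_out(commands=[5,0,0,0,0,0,15,0,0,0,0,0,35,0,0,0,0,0,50,0,0,0,0,0])

```text
time_s: 18.3
tcp_pos: [0.5163, 0.0085, 0.0463]
ee_rot: [[-0.999, -0.051, -0.002], [-0.051, 0.999, 0.001], [0.001, 0.001, -1.0]]
wrist_force: [-0.1, 0.7, 0.2]
gripper_width: 0.001
```

carry_out(commands=[30,0,-40,0,0,0,30,0,-50,0,0,0,0,0,-50,0,0,0,0,0,0,0,0,0])

```text
time_s: 18.8
tcp_pos: [0.4532, 0.005, 0.191]
ee_rot: [[-0.999, -0.053, 0.004], [-0.053, 0.999, 0.003], [-0.004, 0.002, -1.0]]
wrist_force: [-0.1, -0.4, -0.6]
gripper_width: 0.009
```

Run:
```python
from plan import *
r=fr(*RK); K1=[(p,(255,0,255)) for p in kitpts(lambda L:r(np.array(L)+[.04,.025,0]))]
for n,b in(("top",(240,80,400,230)),("scene",(290,170,450,320))): over(n,capture(n),[],b,f"pics/n{n}.png")
im=capture("scene");cv2.imwrite("pics/nfull.png",im[:,:,::-1]);cv2.imwrite("pics/nfullt.png",capture("top")[:,:,::-1])
st()
```

```text
t 19.0 tcp [0.4497 0.004  0.1853] rack [-0.1993  0.0254] yang 92.9 tilt [-0.01  -0.001 -1.   ] F [ 0.49 -1.2  -0.95] w 0.006
```

View pics/nscene.png

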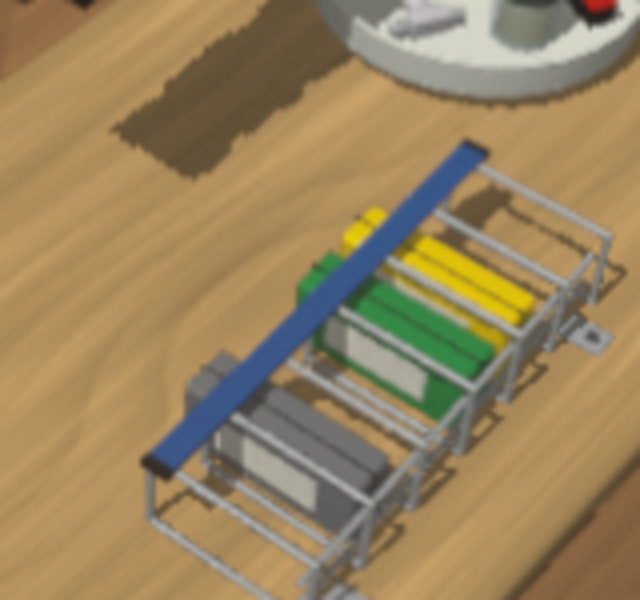

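View pics/nfullt.png

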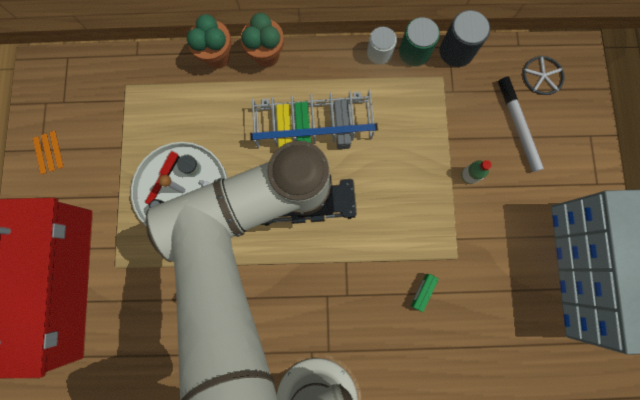

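View pics/ntop.png

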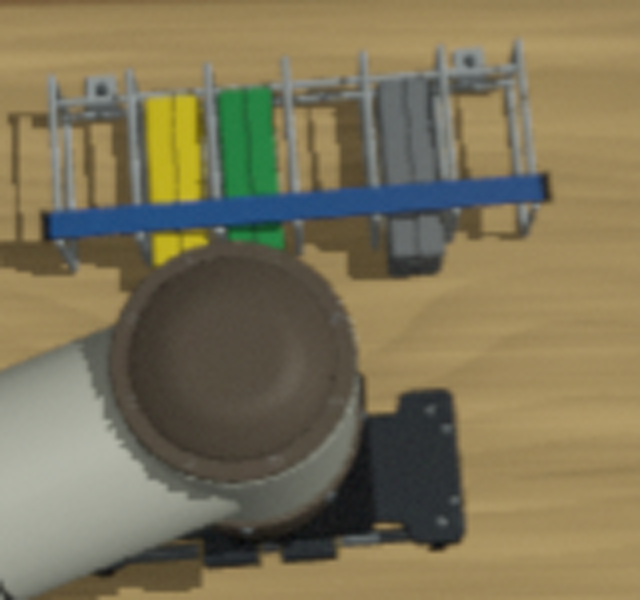

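Run:
```python
from plan import *
S=lambda p:uc(p,(290,170)); T=lambda p:uc(p,(240,80))
sfit(S([(494,349),(298,289),(331,255)]),L=[M[0],M[2],M[3]])
X=atz('top',T([(218,92),(269,87)]),.074); print('front corners rack',[w2r(x).round(4) for x in X])
X=atz('top',T([(147,99),(196,96)]),.074); print('yellow same',[w2r(x).round(4) for x in X])
```

```text
scene rack [0.0425 0.0244] rel deg 0.61 [ 0.8  0.5 -0.3 -0.5 -0.5 -0.1]
front corners rack [array([0.0975, 0.0448]), array([0.0983, 0.0117])]
yellow same [array([0.0963, 0.0909]), array([0.0959, 0.0592])]
```

The kit is home: scene fit gives x = 0.042, y = 0.024, square within 1°. The top view puts its far end level with the yellow kit's. The bystanders are unmoved and the robot is clear.

```bash
python3 -c "
from station import *
print(finish_job())"
```

```text
the job is handed in; nothing more can be done
None
```

The green kit is pushed fully home in the third gap from the caddy end, and the job is handed in (no verdict is given) at about 19 s of the 67 s allowed.

- **Counting:** With the fingers shut, I ran a fingertip along the blue rail from gap 1 (y about 0.13) to gap 3 (y about 0.026). The force readings between moves were 5–9 N. I then lifted straight off.
- **Pushing:** I squared the kit with one sideways push, then nudged it back about 5 mm because the push had gone roughly 4 mm too far. I then pushed it end first into gap 3. The sensed force stayed at about 2 N or less until it met the back bars, where it rose to about 7 N and the kit stopped.
- **Last checks:** The scene view puts the kit at x = 0.042 and y = 0.024 in the rack frame, 0.6° from square. The top view puts its far end about level with the yellow kit's, at x about 0.098.
- **Disagreement:** The two views differ by about 4 mm in y (0.024 from the scene view, 0.028 from the top view). Both are within the allowed 0.017–0.033.
- **Bystanders and robot:** The yellow and grey kits and the bottle looked unmoved. The arm hid part of the tray in the last top picture, but I saw no turn or shift in what was visible. The robot finished clear at z = 0.185.

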